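# Load the four load-cell platforms for a creep test

### The arm

A 6-joint arm with a two-finger parallel gripper is mounted at the origin on the work surface. World frame = base frame: x ahead of the robot, y to its left, z up, the work surface at z = 0. Lengths are in mm, angles in rad, forces in N, time in s.
With the tool pointing down it reaches from about 275 to 825 mm from the base axis. Payload 4.9 kg.
Tool frame: the origin (TCP) lies between the finger pads; the fingertips stand 25 mm ahead of it and the grasp point (between the pads) lies 6 mm ahead of it; x points along the fingers, y is the direction in which the jaws open and shut, and the axes are right-handed (so a half turn about x gives the same grasp; the last joint's range is limited). The gripper opens to 85 mm and grips with 20 to 120 N. Pads are 22 mm wide; open, the fingers measure 114 mm over their backs; the gripper's body (76 mm by 85 mm) begins 54 mm behind the grasp point. The pads swing forward as they close: fully open they stand 13 mm farther back than shut.
Start: joints at [-1.307, 0.326, -0.193, 1.052, 0, 1.437], TCP at [213.078, -507.066, 218.581] pointing down, gripper open.
Joint ranges: [-2.65, 2.65], [-0.97, 1.79], [-1.3, 1.35], [-1.93, 2.1], [-1.47, 1.37], [-3.14, 3.14]. Speed limits (rad/s): [2.57, 2.57, 3.14, 3.14, 3.14, 3.14].

### API

Orientations are given as a rotation vector (axis times angle).
In Python, from workcell import arm gives the robot as it stands. The module is installed in compiled form; this text tells all that it offers.
- The arm moves only by the tool drive_tool, never from a script. Its argument "plan" is one flat list of numbers, 4 for each row, row after row: the shift along the world's x, y, z in cm, then the turn about the world's z in rad. A call has exactly 10 rows; each row shifts and turns the pose as measured when the row begins; what a row does not reach is not made up. A row lasts 1/10 s, in which the tool goes at most 50 mm and 8.59 degrees, less where a joint would pass 70% of its speed; a pose out of reach is approached as far as the arm can. A call is refused whole if a number of a shift passes 5 or a number of a turn 0.15, either way. A call with a gripper value outside its range is refused whole. "hand" is the opening, from 0 (shut) to 1 (fully open), set as the call begins (left out, the last holds). The fingers move at their own pace and stop on an object; "grip_force" is the grip in N (left out, the last holds). Time passes only in rows, so rows that do not move let the fingers close, or fill a call up. It gives the time, the measured TCP pose, the force and the opening at its end, in the units of the state.
- arm.observe(): the state, without advancing time (a new reading comes with each control period).
- arm.grab_frame(name): name is "side" or "top" or "wrist"; returns a dict with "img" (400x640x3 uint8, blue, green, red), "range_z" (400x640 float32, mm along the optical axis (not along the pixel's ray), 0 where there is no reading), "vertical_fov" (degrees; the focal length in pixels is half the picture's height over the tangent of half this angle, whatever the lens; pixels are square), "cx", "cy" (the principal point, pixels), "R" (3x3) and "t" (3): a world point X has camera coordinates R X + t; the wrist camera has in their place "tool_from_camera" (4x4, takes a point from camera to tool coordinates, whose origin is the TCP and whose axes are the tool frame's). Camera axes: x right, y down, z forward; pixel columns grow to the right and rows downward; lengths in mm; the calibration is good to about 2 mm. The wrist camera is an equidistant fisheye: a pixel r from the principal point sees the ray r / f radians off the axis. A picture is of the moment at which its call begins: read the wrist's pose just before it.
- arm.close_job(): hands the job in, once; it reports no verdict.
The state is a dict: "t": time; "qpos": joint angles; "joint_velocities": joint speeds; "effort": joint torques, N m; "tool_pos": TCP position; "ee_rot": TCP orientation; "ft_force": force on the tool from outside, world axes, zero at the start; "wrist_torque": the same for the moment, N m; "opening": opening from 0.0 (shut) to 1.0 (fully open).
Only numpy, scipy, OpenCV 4.12 (cv2) and the standard library are available. Lean on these libraries where they do the work, as an engineer would, in place of code of your own. Each camera call takes 0.05 s, during which the arm holds its last target.

### The job

Load the four load-cell platforms for the creep test: stand each steel knob weight upright on the middle of its own platform, the largest weight on the largest platform, the next on the next and so on down to the smallest on the smallest. Set the weights down gently, without dropping them or pressing hard on the cells, and draw the one that stands in the light white pot straight up so that the pot does not tip but stays standing where it is.

Things in the scene. Friction and masses are not known exactly. Their poses are not given: they have to be found in the camera images.
- weight_500: Largest of the four bright steel calibration weights, 500 g: an upright cylinder 44 mm across and 38 mm high with a round knob on a thin neck on top; the knob is 24 mm across and fills the top 14 mm, 66 mm high in all. Origin at the centre of its underside, z up along its axis. It stands on the bench.
- weight_200: Second largest of the four bright steel calibration weights, 200 g: an upright cylinder 34 mm across and 26 mm high with a round knob on a thin neck on top; the knob is 19 mm across and fills the top 12 mm, 50 mm high in all. Origin at the centre of its underside, z up along its axis. It stands in the white pot, its underside 36 mm above the bench; the upper 12 mm of the cylinder and the knob stand clear of the pot.
- weight_100: Third largest of the four bright steel calibration weights, 100 g: an upright cylinder 26 mm across and 22 mm high with a round knob on a thin neck on top; the knob is 16 mm across and fills the top 9 mm, 40 mm high in all. Origin at the centre of its underside, z up along its axis. It stands on the bench.
- weight_50: Smallest of the four bright steel calibration weights, 50 g: an upright cylinder 19 mm across and 20 mm high with a round knob on a thin neck on top; the knob is 12 mm across and fills the top 5 mm, 30 mm high in all. Origin at the centre of its underside, z up along its axis. It stands on the bench.
- platform_150: Largest of the four load-cell platforms: the round bare-aluminium top plate, 150 mm across, carried by a bar load cell above a fixed base plate of the same size. Origin at the centre of the plate's top face, 42 mm above the bench, z up. A thin engraved ring marks the middle. The plate gives about 0.25 mm per newton and comes against a stop after 4 mm; the base does not move.
- platform_120: Second largest of the four load-cell platforms: the round bare-aluminium top plate, 120 mm across, carried by a bar load cell above a fixed base plate of the same size. Origin at the centre of the plate's top face, 34 mm above the bench, z up. A thin engraved ring marks the middle. The plate gives about 0.25 mm per newton and comes against a stop after 4 mm; the base does not move.
- platform_95: Third largest of the four load-cell platforms: the round bare-aluminium top plate, 95 mm across, carried by a bar load cell above a fixed base plate of the same size. Origin at the centre of the plate's top face, 32.7 mm above the bench, z up. A thin engraved ring marks the middle. The plate gives about 0.25 mm per newton and comes against a stop after 4 mm; the base does not move.
- platform_70: Smallest of the four load-cell platforms: the round bare-aluminium top plate, 70 mm across, carried by a bar load cell above a fixed base plate of the same size. Origin at the centre of the plate's top face, 28 mm above the bench, z up. A thin engraved ring marks the middle. The plate gives about 0.25 mm per newton and comes against a stop after 4 mm; the base does not move.
- pot: Open white plastic storage pot, a light (20 to 45 g) free-standing round cup 45 mm across and 50 mm high, lid off. Its well is 37 mm across and 14 mm deep (floor 36 mm above the bench) and the second largest weight stands in it with about 1.5 mm play all round. Origin at the centre of its underside, z up.
Mind the look-alikes: they are no part of the job. What is shaped like the weight_100 but blue or brown is not meant.

How it is judged:
By the outcome, as a careful person would: the job done as asked, in the order asked, and still so for the second after the job is handed in, with the robot touching nothing.
It also fails if it takes over 125 s, if anything falls off the work surface, if the arm or the gripper's body presses on something with over 40 N, if the wrist force passes 120 N, or if a joint passes its speed limit or range.

## Working session

There is one attempt and no reset: what is moved stays moved. The work goes in short steps, Python scripts to look and compute and a tool call to move; the robot and the scene stay as the last step left them, time stands still between calls to the robot, and variables do not carry over. Pictures are saved under pics/ and viewed, and the job is handed in when it is done.

Besides the shell and the picture viewer there is one more tool, called by a JSON object that holds its "fn" and its "kwargs", one argument or row to a line. drive_tool: Moves the arm, as the interface text tells. Its arguments: {"type":"object","properties":{"plan":{"type":"array","items":{"type":"number"}},"hand":{"type":"number"},"grip_force":{"type":"number"}},"required":["plan"]}

```bash
mkdir -p pics
cat > h.py <<'E'
import numpy as np, cv2
from workcell import arm
def save(name, fn):
    f=arm.grab_frame(name); cv2.imwrite('pics/%s.png'%fn,f['img']); np.savez('%s.npz'%fn,**f); return f
def load(fn): return dict(np.load('%s.npz'%fn))
def foc(f): return f['img'].shape[0]/2/np.tan(np.radians(float(f['vertical_fov']))/2)
def plane(f,u,v,z):
    F=foc(f); d=np.array([(u-f['cx'])/F,(v-f['cy'])/F,1.]); R=f['R'];c=-R.T@f['t']; d=R.T@d
    return c+d*(z-c[2])/d[2]
def pt(f,u,v):
    F=foc(f); Z=float(f['range_z'][int(v),int(u)]); return f['R'].T@(np.array([(u-f['cx'])/F*Z,(v-f['cy'])/F*Z,Z])-f['t'])
def proj(f,X):
    F=foc(f); p=f['R']@np.array(X)+f['t']; return p[0]/p[2]*F+f['cx'],p[1]/p[2]*F+f['cy']
E
python3 - <<'E'
from h import *
print(arm.observe())
for n in ['top','side','wrist']:
    f=save(n,n+'0'); print(n,{k:(v.tolist() if hasattr(v,'tolist') else v) for k,v in f.items() if k not in('img','range_z')})
E
```

```text
{'t': 0.0, 'qpos': array([-1.30718731e+00,  3.26952358e-01, -1.93578481e-01,  1.05196077e+00,
       -1.24650191e-05,  1.43659665e+00]), 'joint_velocities': array([-0.00011502,  0.00032862, -0.00087039,  0.002301  ,  0.00041532,
       -0.00174203]), 'effort': array([-2.56573658e-04, -4.43398869e+01,  2.62440848e+01,  1.54339685e-02,
        1.18278545e-04,  2.87847868e-06]), 'tool_pos': array([ 212.92281709, -506.47908184,  217.79926123]), 'ee_rot': array([ 2.00350411,  0.40559877, -2.00375358]), 'ft_force': array([-0.07531531, -0.22218261, -0.50516821]), 'wrist_torque': array([ 0.01771131, -0.01241308,  0.03061418]), 'opening': 0.9999427145438744}
top {'vertical_fov': 48.410094388819346, 'cx': 311.17266243136135, 'cy': 200.62520585720304, 'R': [[0.015523052870020525, -0.9998130298082575, -0.011529972039292149], [-0.9956841037541532, -0.01440164814401326, -0.09168292132139176], [0.0914997287475926, 0.01290340871120297, -0.9957214980519145]], 't': [5.452831364097355, 550.8189924302148, 1082.3330976693926]}
side {'vertical_fov': 57.730692663566145, 'cx': 319.27613572889766, 'cy': 200.8663658831312, 'R': [[-0.9031309564680216, -0.4290438439226545, 0.016608897050362195], [-0.327856407088804, 0.6641226435332488, -0.6719012506888418], [0.2772447507167216, -0.612260152499313, -0.740454491418305]], 't': [495.3296942636389, 215.7926635174077, 687.7888768490174]}
wrist {'vertical_fov': 65.70646984690485, 'cx': 321.99896683153236, 'cy': 204.08321102725358, 'tool_from_camera': [[0.00026953883693330526, -0.32720100583189804, 0.9449547233235088, -154.91396659390853], [0.9999998845678828, 0.00046405861451123746, -0.00012455449714335532, 0.2975896648282905], [-0.0003977600229351699, 0.944954647817659, 0.3272010931442124, -83.07368410379014], [0.0, 0.0, 0.0, 1.0]]}
```

View pics/top0.png

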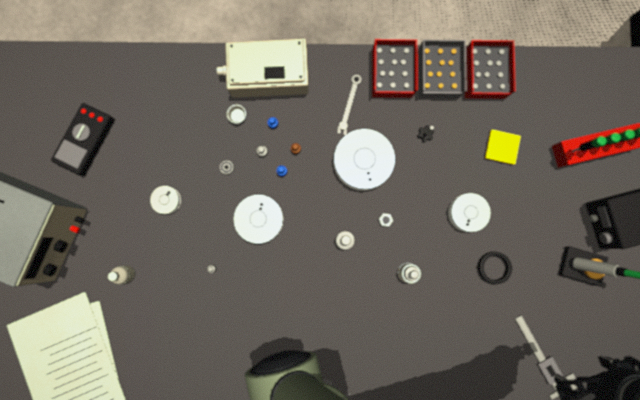

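View pics/side0.png

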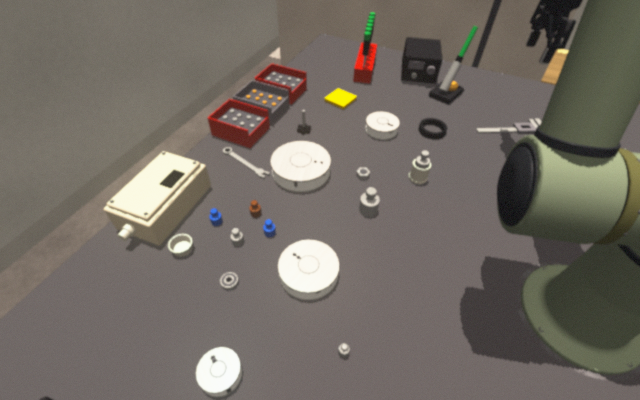

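View pics/wrist0.png

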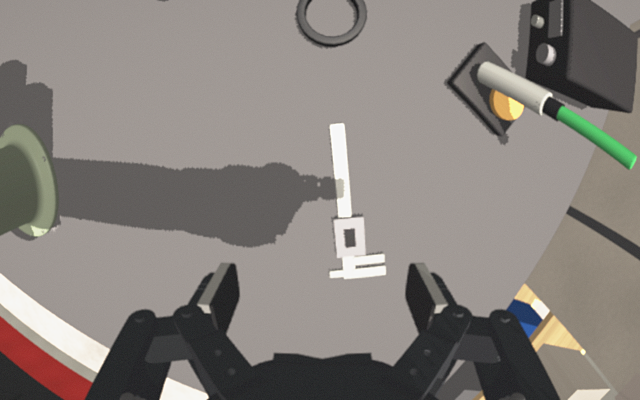

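Run:
```python
from h import *
f=load('top0'); s=load('side0')
def crops(f,cs,r=24,k=8):
    return np.hstack([cv2.resize(f['img'][v-r:v+r,u-r:u+r],None,fx=k*24/r/2,fy=k*24/r/2,interpolation=cv2.INTER_CUBIC) for u,v in cs])
a=crops(f,[(345,240),(410,273),(262,151),(211,268)])
b=crops(s,[(370,202),(421,167),(237,236),(344,349)])
cv2.imwrite('pics/crop1.png',np.vstack([a,b]))
# segment bright
hsv=cv2.cvtColor(f['img'],cv2.COLOR_BGR2HSV)
m=((hsv[...,2]>150)&(hsv[...,1]<70)).astype(np.uint8)
n,l,st,c=cv2.connectedComponentsWithStats(m)
for i in range(1,n):
    if 8<st[i,4]<5000 and st[i,1]>100: 
        x,y,w,h,A=st[i]; print(st[i],c[i].round(1),pt(f,*c[i].round()).round(0), plane(f,*c[i],30).round(0), 'w mm',round(w/foc(f)*1040))
```

```text
[227 104  19  19 254] [236.3 113.9] [774. 212.   7.] [768. 206.  30.] w mm 44
[ 75 125  10  14  63] [ 79.6 131. ] [715. 592.  47.] [719. 603.  30.] w mm 23
[430 126   4   3  12] [431.5 127. ] [ 730. -277.   68.] [ 740. -285.   30.] w mm 9
[257 146  10   9  64] [261.9 149.6] [673. 137.  44.] [677. 139.  30.] w mm 23
[221 161  12  12  70] [227.  166.8] [635. 229.  12.] [632. 226.  30.] w mm 28
[   0  183   51  102 2948] [ 17.7 227. ] [471. 654. 159.] [474. 742.  30.] w mm 119
[150 185  31  29 672] [164.5 199.3] [549. 381.  29.] [548. 379.  30.] w mm 72
[ 451  193   40   39 1231] [470.5 211.9] [ 528. -380.   32.] [ 528. -379.   30.] w mm 94
[ 233  194   51   50 1939] [257.8 218.5] [503. 144.  31.] [504. 145.  30.] w mm 119
[ 16 205  38  80 168] [ 34.7 244.7] [432. 616. 155.] [431. 696.  30.] w mm 89
[379 213  14  14 118] [385.6 219.3] [ 508. -173.   18.] [ 507. -171.   30.] w mm 33
[336 231  19  18 257] [345.  239.6] [454. -69.  64.] [455. -71.  30.] w mm 44
[402 263  19  21 278] [411.1 273.1] [ 380. -221.   82.] [ 377. -233.   30.] w mm 44
[108 267  19  17 213] [117.3 274.7] [364. 465.  79.] [361. 486.  30.] w mm 44
[208 266   7   6  34] [210.8 268.2] [381. 257.  28.] [380. 257.  30.] w mm 16
[516 316  29  45 278] [529.7 337. ] [ 225. -526.    9.] [ 229. -515.   30.] w mm 68
[264 374  19  18 103] [271.8 380.4] [220.  70. 367.] [117. 101.  30.] w mm 44
[567 374   8   5  27] [570.7 376.6] [ 132. -623.    7.] [ 139. -610.   30.] w mm 19
[572 385   4   4  11] [573.2 386.5] [ 108. -628.    6.] [ 116. -615.   30.] w mm 9
[551 393   7   6  26] [553.8 395.4] [  88. -582.    5.] [  95. -568.   30.] w mm 16
```

View pics/crop1.png

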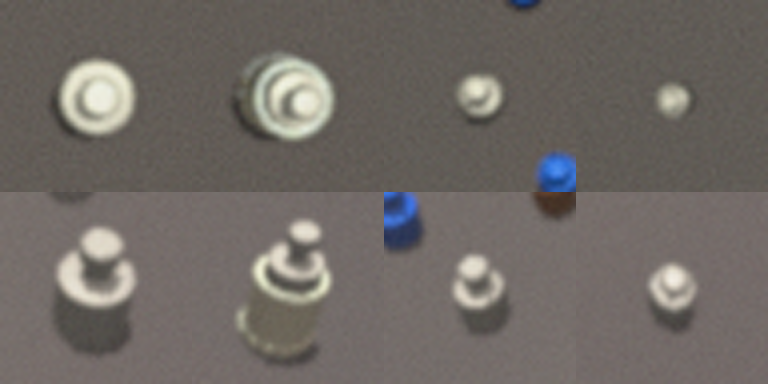

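```bash
cat >> h.py <<'E'
def cloud(f):
    F=foc(f); Z=f['range_z'].astype(float); v,u=np.mgrid[:Z.shape[0],:Z.shape[1]]
    P=np.stack([(u-f['cx'])/F*Z,(v-f['cy'])/F*Z,Z],-1); return (P-f['t'])@f['R']
E
python3 - <<'E'
from h import *
from scipy.spatial.transform import Rotation as Ro
print(Ro.from_rotvec(arm.observe()['ee_rot']).as_matrix().round(2))
for n in ['top0','side0']:
    f=load(n); P=cloud(f); print(n,'cam',(-f['R'].T@f['t']).round(0))
    hsv=cv2.cvtColor(f['img'],cv2.COLOR_BGR2HSV)
    m=((hsv[...,2]>150)&(hsv[...,1]<70)).astype(np.uint8)
    cn,_=cv2.findContours(m,cv2.RETR_EXTERNAL,cv2.CHAIN_APPROX_NONE)
    for nm,(x,y),h,R in [('p150',(625,-118),42,75),('p120',(503,144),34,60),('p95',(528,-380),32.7,47.5),('p70',(549,380),28,35)]:
        for c in cn:
            pts=np.array([plane(f,u,v,h)[:2] for u,v in c[:,0]])
            if len(pts)<40: continue
            if np.hypot(*(pts.mean(0)-[x,y]))<40:
                (cx,cy),r=cv2.minEnclosingCircle(pts.astype(np.float32)); 
                e=cv2.fitEllipse(pts.astype(np.float32)); print(nm,len(pts),'enc',round(cx),round(cy),round(r),'ell',np.round(e[0],1),np.round(e[1],1))
        d=np.hypot(P[...,0]-x,P[...,1]-y)<R+15; q=P[d&(abs(P[...,2]-h)<4)]; print('  cloud',len(q),((q.min(0)+q.max(0))/2).round(1),np.median(q,0).round(1))
    for nm,(x,y),z0,z1 in [('w500 knob',(454,-69),54,72),('w500 body',(454,-69),20,44),('w200 knob',(380,-220),72,95),('w100',(675,138),10,50),('w50',(381,257),10,40),('bottle',(364,465),20,120)]:
        q=P[(np.hypot(P[...,0]-x,P[...,1]-y)<30)&(P[...,2]>z0)&(P[...,2]<z1)]
        if len(q): print(nm,len(q),q.mean(0).round(1),q.min(0).round(),q.max(0).round())
E
```

```text
[[-0.    0.39 -0.92]
 [ 0.   -0.92 -0.39]
 [-1.   -0.   -0.  ]]
top0 cam [ 4.490e+02 -1.000e+00  1.128e+03]
  cloud 2421 [ 648.5 -116.7   42. ] [ 649.4 -117.7   41.7]
p120 139 enc 504 144 62 ell [504.1 144.4] [119.8 121.3]
  cloud 1739 [504.2 144.3  34. ] [504.4 144.1  33.7]
p95 112 enc 528 -378 49 ell [ 527.9 -378.3] [94.9 95.5]
  cloud 1110 [ 528.  -379.3   32.7] [ 527.6 -378.8   32.4]
p70 83 enc 549 378 39 ell [548.8 379.5] [69.1 74.3]
  cloud 570 [548.1 379.8  28. ] [548.8 379.9  27.6]
w500 knob 79 [455.  -70.2  64.7] [445. -81.  57.] [466. -59.  70.]
w500 body 170 [454.8 -69.8  38. ] [435. -92.  27.] [476. -49.  43.]
w200 knob 60 [ 377.9 -227.5   84.2] [ 369. -237.   77.] [ 387. -219.   89.]
w100 88 [674.7 139.2  28. ] [664. 128.  11.] [688. 153.  44.]
w50 51 [379.3 257.2  22.2] [370. 250.  12.] [388. 267.  33.]
bottle 340 [363.9 465.5  57. ] [342. 452.  20.] [383. 489.  89.]
side0 cam [327. 490. 646.]
p150 153 enc 660 -113 80 ell [ 657.1 -115. ] [151.5 153.4]
  cloud 1725 [ 647.7 -115.5   42. ] [ 647.6 -110.4   42.5]
p120 164 enc 504 145 62 ell [504.3 145.4] [121.2 121.8]
  cloud 2529 [503.8 145.   34.1] [502.  148.9  34.5]
p95 85 enc 534 -375 56 ell [ 529.  -376.9] [ 96.2 101.7]
  cloud 530 [ 527.9 -377.4   32.6] [ 527.1 -375.7   33.2]
p70 127 enc 549 382 36 ell [548.9 381.6] [70.4 71. ]
  cloud 1553 [548.5 381.2  28.1] [547.6 382.7  28.4]
w500 knob 97 [454.  -66.4  63.7] [443. -83.  54.] [466. -58.  69.]
w500 body 243 [452.5 -60.7  35.4] [433. -89.  20.] [476. -47.  44.]
w200 knob 59 [ 377.6 -224.2   82.5] [ 369. -236.   72.] [ 387. -216.   90.]
w100 151 [673.7 144.9  26.1] [664. 129.  10.] [689. 154.  42.]
w50 114 [378.  262.6  22.7] [370. 251.  10.] [387. 269.  32.]
```

{"fn": "drive_tool", "kwargs": {
  "plan": [2.0,3.6,-0.3,0.117,2.0,3.6,-0.3,0.117,2.0,3.6,-0.3,0.117,2.0,3.6,-0.3,0.117,2.0,3.6,-0.3,0.117,2.0,3.6,-0.3,0.117,2.0,3.6,-0.3,0.117,2.0,3.6,-0.3,0.117,2.0,3.6,-0.3,0.117,2.0,3.6,-0.3,0.117],
  "hand": 1,
  "grip_force": 40
}}

```text
t: 1.15
tool_pos: [414.9, -136.8, 185.1]
ee_rot: [1.185, 1.225, -1.185]
ft_force: [0.6, -1.0, 0.2]
opening: 0.998
```

```bash
cat >> h.py <<'E'
from scipy.spatial.transform import Rotation as Ro
def wsave(fn):
    o=arm.observe(); f=arm.grab_frame('wrist'); f['pos']=o['tool_pos'];f['rot']=o['ee_rot']
    cv2.imwrite('pics/%s.png'%fn,f['img']); np.savez('%s.npz'%fn,**f); return f
def wray(f,u,v):
    F=foc(f); dx,dy=np.asarray(u,float)-f['cx'],np.asarray(v,float)-f['cy']; r=np.hypot(dx,dy)+1e-9; th=r/F
    d=np.stack([np.sin(th)*dx/r,np.sin(th)*dy/r,np.cos(th)],-1); return d
def wT(f):
    T=np.eye(4);T[:3,:3]=Ro.from_rotvec(f['rot']).as_matrix();T[:3,3]=f['pos']; return T@f['tool_from_camera']
def wplane(f,u,v,z):
    T=wT(f); d=wray(f,u,v)@T[:3,:3].T; c=T[:3,3]; return c+d*((z-c[2])/d[...,2])[...,None]
def wcloud(f):
    Z=f['range_z'].astype(float); v,u=np.mgrid[:Z.shape[0],:Z.shape[1]]; d=wray(f,u,v); d=d/d[...,2:]*Z[...,None]
    T=wT(f); return d@T[:3,:3].T+T[:3,3]
def wproj(f,X):
    T=np.linalg.inv(wT(f)); p=T[:3,:3]@np.array(X)+T[:3,3]; n=np.hypot(p[0],p[1]); th=np.arctan2(n,p[2]); return (f['cx']+foc(f)*th*p[0]/n, f['cy']+foc(f)*th*p[1]/n)
E
python3 - <<'E'
from h import *
print(arm.observe()['qpos'].round(2))
f=wsave('w1'); P=wcloud(f)
print(Ro.from_rotvec(f['rot']).as_matrix().round(3))
for X in [(455,-70,66),(378,-227,86),(648,-117,42)]: print(wproj(f,X))
for nm,(x,y),z0,z1 in [('w500 knob',(455,-70),54,72),('w500 body',(455,-70),30,44),('w200 knob',(378,-227),72,95)]:
        q=P[(np.hypot(P[...,0]-x,P[...,1]-y)<30)&(P[...,2]>z0)&(P[...,2]<z1)]
        if len(q): print(nm,len(q),q.mean(0).round(1),q.min(0).round(),q.max(0).round())
E
```

```text
[-0.49  0.15 -0.52  0.9   0.    1.05]
[[ 0.     0.999  0.033]
 [ 0.     0.033 -0.999]
 [-1.     0.    -0.   ]]
(np.float64(371.25976075954753), np.float64(122.2081543458741))
(np.float64(282.71107216082385), np.float64(285.3503579655394))
(np.float64(524.8840321018237), np.float64(178.5055869678956))
w500 knob 561 [452.1 -70.   64.9] [441. -82.  54.] [464. -58.  68.]
w500 body 959 [450.  -69.3  37.9] [431. -92.  30.] [474. -48.  40.]
w200 knob 298 [ 376.6 -224.9   83.5] [ 367. -237.   74.] [ 385. -218.   87.]
```

View pics/w1.png

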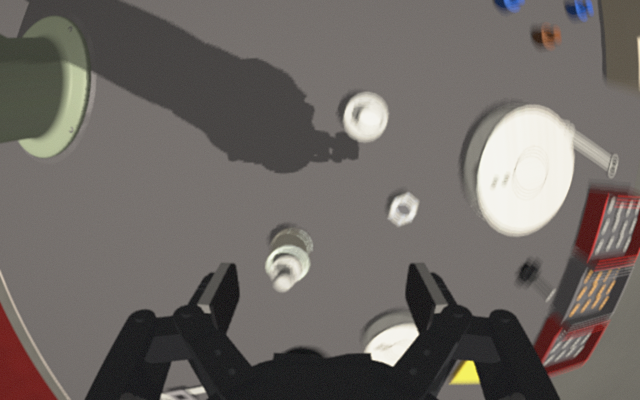

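{"fn": "drive_tool", "kwargs": {
  "plan": [0.8,1.3,-1.5,0.03,0.8,1.3,-1.5,0,0.8,1.3,-1.5,0,0.8,1.3,-1.5,0,0.7,1.3,-1.5,0,0,0,0,0,0,0,0,0,0,0,0,0,0,0,0,0,0,0,0,0]
}}

```text
t: 2.2
tool_pos: [457.3, -63.2, 108.4]
ee_rot: [1.155, 1.246, -1.149]
ft_force: [-0.3, 0.4, -0.9]
opening: 1.002
```

Run:
```python
from h import *
f=wsave('w2'); P=wcloud(f); print(arm.observe()['tool_pos'])
for X in [(454,-70,66),(648,-117,42)]: print(wproj(f,X))
for nm,(x,y),z0,z1 in [('w500 knob',(455,-70),54,72),('w500 body',(455,-70),30,44),('p150',(648,-117),38,46)]:
        q=P[(np.hypot(P[...,0]-x,P[...,1]-y)<(90 if nm=='p150' else 30))&(P[...,2]>z0)&(P[...,2]<z1)]
        if len(q): print(nm,len(q),q.mean(0).round(1),q.min(0).round(),q.max(0).round())
```

```text
[457.39840721 -63.2586964  108.40907913]
(np.float64(318.01362444250486), np.float64(233.9528723887927))
(np.float64(512.3285823741153), np.float64(277.12139562363814))
w500 knob 926 [452.9 -68.   64.3] [441. -81.  54.] [465. -58.  67.]
w500 body 1450 [452.8 -62.9  37.8] [432. -88.  30.] [475. -48.  41.]
p150 10176 [ 647.7 -102.8   41.5] [ 579. -180.   38.] [730. -41.  44.]
```

View pics/w2.png

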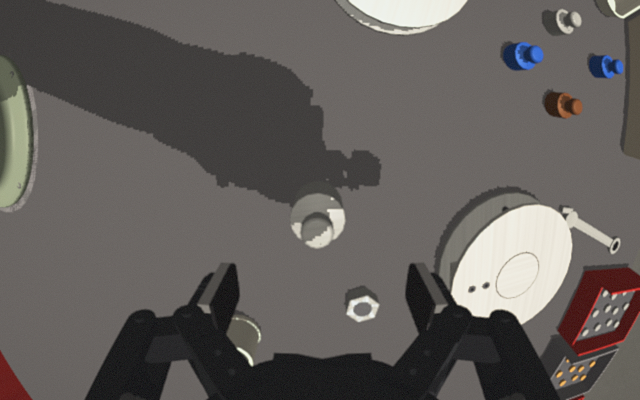

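{"fn": "drive_tool", "kwargs": {
  "plan": [-0.3,-0.6,0,-0.07,0,0,0,0,0,0,-1.3,0,0,0,-1.3,0,0,0,-1.3,0,0,0,-1.3,0,0,0,-0.8,0,0,0,-0.5,0,0,0,-0.3,0,0,0,0,0]
}}

```text
t: 3.25
tool_pos: [457.4, -71.0, 41.3]
ee_rot: [1.206, 1.208, -1.192]
ft_force: [-0.0, -0.7, 0.5]
opening: 1.0
```

{"fn": "drive_tool", "kwargs": {
  "plan": [-0.4,0.1,-0.5,0,0,0,-0.3,0,0,0,0,0,0,0,0,0,0,0,0,0,0,0,0,0,0,0,0,0,0,0,0,0,0,0,0,0,0,0,0,0],
  "hand": 0.6
}}

```text
t: 4.25
tool_pos: [454.4, -70.3, 34.1]
ee_rot: [1.207, 1.206, -1.19]
ft_force: [0.2, 1.3, 0.5]
opening: 0.597
```

{"fn": "drive_tool", "kwargs": {
  "plan": [0,0,0,0,0,0,0,0,0,0,0,0,0,0,0,0,0,0,0,0,0,0,0,0,0,0,0,0,0,0,0,0,0,0,0,0,0,0,0,0],
  "hand": 0
}}

```text
t: 5.25
tool_pos: [454.4, -70.3, 34.3]
ee_rot: [1.206, 1.206, -1.19]
ft_force: [-0.1, -0.5, 0.9]
opening: 0.257
```

Run:
```python
from h import *
f=wsave('w3'); print(arm.observe()['opening'])
```

```text
0.2570692918719038
```

View pics/w3.png

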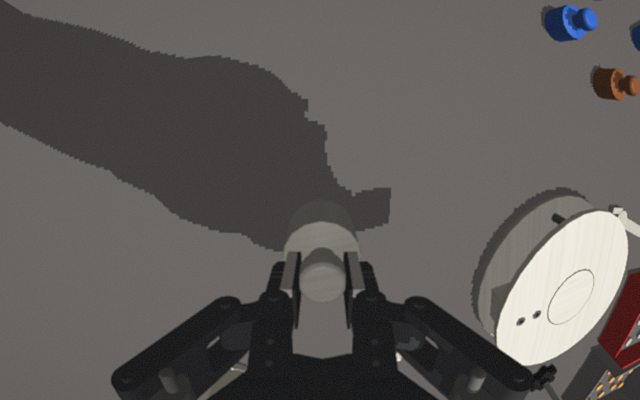

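Run:
```python
from h import *
f=load('w3'); c=f['img'][190:350,230:420]; cv2.imwrite('pics/w3c.png',cv2.resize(c,None,fx=4,fy=3.7,interpolation=cv2.INTER_CUBIC))
P=wcloud(f)
for r in (225,240,255,265,275,285,300,315):
    print(r,[(u,*P[r,u].round().astype(int)) for u in (280,288,294,300,320,345,350,356)])
```

```text
225 [(280, np.int64(426), np.int64(-67), np.int64(0)), (288, np.int64(432), np.int64(-62), np.int64(12)), (294, np.int64(437), np.int64(-55), np.int64(28)), (300, np.int64(441), np.int64(-52), np.int64(35)), (320, np.int64(452), np.int64(-50), np.int64(39)), (345, np.int64(466), np.int64(-53), np.int64(33)), (350, np.int64(469), np.int64(-55), np.int64(27)), (356, np.int64(476), np.int64(-67), np.int64(0))]
240 [(280, np.int64(425), np.int64(-78), np.int64(0)), (288, np.int64(435), np.int64(-60), np.int64(37)), (294, np.int64(438), np.int64(-60), np.int64(38)), (300, np.int64(441), np.int64(-60), np.int64(37)), (320, np.int64(452), np.int64(-59), np.int64(39)), (345, np.int64(466), np.int64(-60), np.int64(38)), (350, np.int64(468), np.int64(-59), np.int64(39)), (356, np.int64(472), np.int64(-60), np.int64(38))]
255 [(280, np.int64(425), np.int64(-89), np.int64(1)), (288, np.int64(436), np.int64(-60), np.int64(55)), (294, np.int64(439), np.int64(-60), np.int64(54)), (300, np.int64(442), np.int64(-60), np.int64(54)), (320, np.int64(452), np.int64(-59), np.int64(56)), (345, np.int64(464
[... 1503 characters left out ...]
p.int64(-66), np.int64(83)), (300, np.int64(442), np.int64(-81), np.int64(63)), (320, np.int64(452), np.int64(-80), np.int64(65)), (345, np.int64(464), np.int64(-76), np.int64(70)), (350, np.int64(464), np.int64(-66), np.int64(84)), (356, np.int64(466), np.int64(-59), np.int64(93))]
315 [(280, np.int64(437), np.int64(-59), np.int64(102)), (288, np.int64(440), np.int64(-59), np.int64(102)), (294, np.int64(441), np.int64(-74), np.int64(84)), (300, np.int64(438), np.int64(-144), np.int64(0)), (320, np.int64(453), np.int64(-144), np.int64(-1)), (345, np.int64(473), np.int64(-143), np.int64(0)), (350, np.int64(465), np.int64(-73), np.int64(85)), (356, np.int64(465), np.int64(-59), np.int64(102))]
```

View pics/w3c.png

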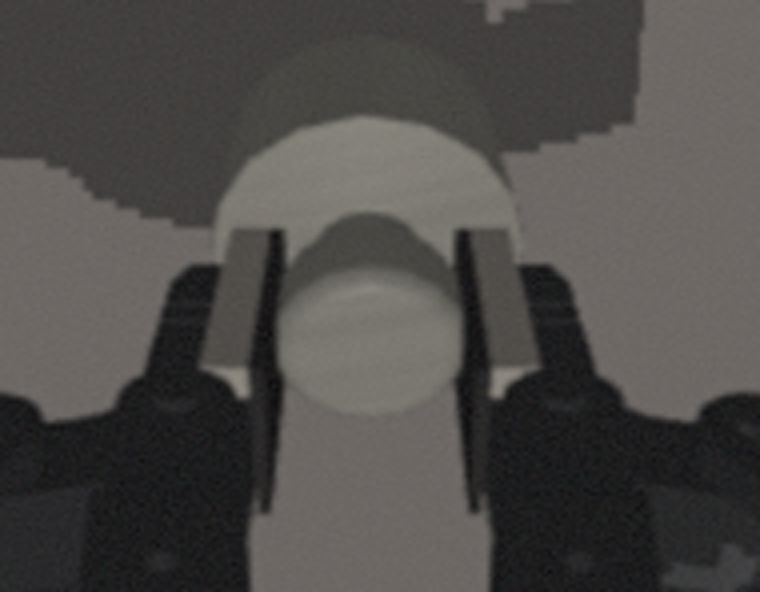

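Run:
```python
from h import *
for n in ['w1','w2','w3']:
    f=load(n); T=wT(f); P=wcloud(f); R=Ro.from_rotvec(f['rot']).as_matrix(); Q=(P-f['pos'])@R  # tool coords
    m=(abs(Q[...,1])<60)&(abs(Q[...,2])<16)&(Q[...,0]<60)&(Q[...,0]>-60)&(f['range_z']>0)&(P[...,2]>3)
    q=Q[m]; 
    for a in range(-60,40,8):
        s=q[(q[:,0]>=a)&(q[:,0]<a+8)]
        if len(s): L=s[s[:,1]<0];Rr=s[s[:,1]>0]; print(n,a,len(s),'|y|min',L[:,1].max().round() if len(L) else None,Rr[:,1].min().round() if len(Rr) else None, 'zrange',s[:,2].min().round(),s[:,2].max().round())
```

```text
w1 -60 1030 |y|min -43.0 41.0 zrange -11.0 12.0
w1 -52 996 |y|min -43.0 41.0 zrange -11.0 12.0
w1 -44 844 |y|min -43.0 41.0 zrange -12.0 12.0
w1 -36 635 |y|min -43.0 41.0 zrange -11.0 12.0
w1 -28 104 |y|min -43.0 41.0 zrange -9.0 11.0
w2 -60 1034 |y|min -43.0 41.0 zrange -11.0 12.0
w2 -52 985 |y|min -43.0 41.0 zrange -12.0 12.0
w2 -44 853 |y|min -43.0 41.0 zrange -11.0 12.0
w2 -36 627 |y|min -43.0 41.0 zrange -11.0 12.0
w2 -28 100 |y|min -43.0 41.0 zrange -9.0 11.0
w2 36 666 |y|min -0.0 0.0 zrange -5.0 16.0
w3 -60 1241 |y|min -13.0 11.0 zrange -14.0 10.0
w3 -52 834 |y|min -12.0 10.0 zrange -11.0 12.0
w3 -44 669 |y|min -12.0 10.0 zrange -11.0 13.0
w3 -36 2142 |y|min -0.0 0.0 zrange -12.0 11.0
w3 -28 819 |y|min -0.0 0.0 zrange -13.0 12.0
w3 -20 191 |y|min -0.0 0.0 zrange -12.0 -3.0
w3 -12 812 |y|min -1.0 0.0 zrange -16.0 1.0
w3 -4 816 |y|min -1.0 0.0 zrange -16.0 3.0
w3 4 76 |y|min -16.0 13.0 zrange -16.0 -8.0
w3 12 64 |y|min -16.0 13.0 zrange -16.0 -8.0
w3 20 57 |y|min -16.0 13.0 zrange -16.0 -7.0
w3 28 16 |y|min -16.0 13.0 zrange -16.0 -9.0
```

{"fn": "drive_tool", "kwargs": {
  "plan": [0,0,0.5,0,0,0,1,0,0,0,1.5,0,0,0,1.5,0,0,0,1.5,0,0,0,1.0,0,0,0,0.5,0,0,0,0,0,0,0,0,0,0,0,0,0]
}}

```text
t: 6.3
tool_pos: [449.0, -68.5, 111.3]
ee_rot: [1.204, 1.215, -1.196]
ft_force: [-0.5, -0.5, -5.1]
opening: 0.261
```

```bash
cat >> h.py <<'E'
def wplat(f,x,y,h,R,thr=150):
    # bright contour near platform -> circle on plane h
    hsv=cv2.cvtColor(f['img'],cv2.COLOR_BGR2HSV); P=wcloud(f)
    m=((abs(P[...,2]-h)<5)&(np.hypot(P[...,0]-x,P[...,1]-y)<R+20)).astype(np.uint8)
    cn,_=cv2.findContours(m,cv2.RETR_EXTERNAL,cv2.CHAIN_APPROX_NONE); c=max(cn,key=len)[:,0]
    q=wplane(f,c[:,0],c[:,1],h)[:,:2]
    keep=(c[:,0]>2)&(c[:,0]<637)&(c[:,1]>2)&(c[:,1]<397); q=q[keep]
    from scipy.optimize import least_squares
    r=least_squares(lambda p:np.hypot(q[:,0]-p[0],q[:,1]-p[1])-p[2],[x,y,R],loss='soft_l1',f_scale=1.); return r.x, len(q)
E
python3 - <<'E'
from h import *
f=wsave('w4')
for n in ['w2','w3','w4']:
    print(n,wplat(load(n),648,-117,42,75))
for n,c in (('w2',(517,275)),('w3',(571,297))): print(wplane(load(n),*c,42).round(1))
for n in ('top0','side0'):
    s=load(n);print(plane(s,*( (364.5,158.5) if n=='top0' else (300,160)),42).round(1))
E
```

```text
w2 (array([ 653.06621413, -111.85672885,   72.97167929]), 358)
w3 (array([ 651.60769002, -113.72023277,   74.89567428]), 423)
w4 (array([ 652.52955377, -114.53449218,   74.47385749]), 365)
[ 653.2 -114.7   42. ]
[ 653.3 -114.7   42. ]
[ 655.5 -116.6   42. ]
[ 656.  -112.5   42. ]
```

View pics/w4.png

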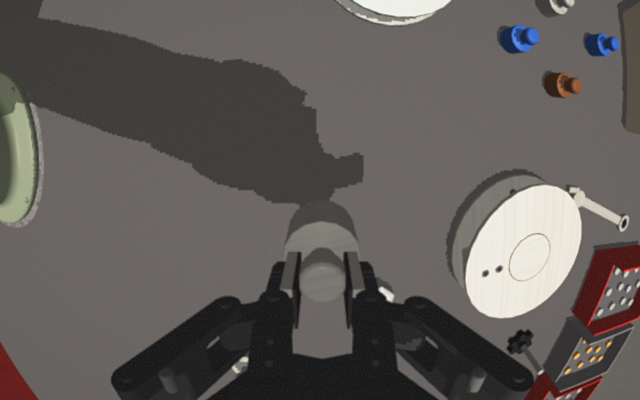

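{"fn": "drive_tool", "kwargs": {
  "plan": [1.5,-0.4,0.3,0,2.6,-0.6,0.3,0,3,-0.7,0.3,0,3.0,-0.7,0.2,0,3.0,-0.7,0,0,3.0,-0.7,0,0,2.2,-0.5,0,0,1.2,-0.3,0,0,0.5,-0.1,0,0,0,0,0,0]
}}

```text
t: 7.35
tool_pos: [649.1, -115.0, 112.0]
ee_rot: [1.2, 1.232, -1.207]
ft_force: [0.3, 0.5, -4.8]
opening: 0.257
```

Run:
```python
from h import *
f=wsave('w5'); print(f['pos'],arm.observe()['joint_velocities'].round(3)); print(wplat(f,654,-115,42,75))
```

```text
[ 649.14085357 -114.95997833  111.9729871 ] [-0.002 -0.021 -0.022  0.006  0.001  0.001]
(array([ 655.09724672, -113.42970197,   72.26209538]), 636)
```

View pics/w5.png

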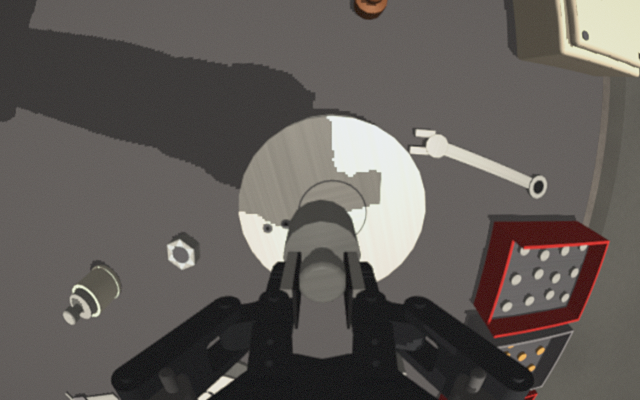

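Run:
```python
from h import *
f=load('w5')
p=np.array([(299,212),(366,212),(333,180),(310,189),(356,189),(239,190),(425,200),(335,115)])
q=wplane(f,p[:,0],p[:,1],42.)[:,:2]; print(q.round(1))
P=wcloud(f); m=(P[...,2]>105)&0
R=Ro.from_rotvec(f['rot']).as_matrix(); print(R.round(3)[:,1])
print('knob ctr', [P[285,u].round(1) for u in (303,323,343)])
```

```text
[[ 629.1 -115.3]
 [ 681.3 -114.4]
 [ 654.9  -89.3]
 [ 637.7  -96.6]
 [ 672.6  -96. ]
 [ 582.1  -98.1]
 [ 728.3 -103.7]
 [ 655.4  -40.8]]
[ 1.     0.012 -0.015]
knob ctr [array([ 639.5, -115.2,  143.7]), array([ 649.1, -115.7,  142.5]), array([ 658.6, -115.5,  142.6])]
```

{"fn": "drive_tool", "kwargs": {
  "plan": [0.6,-0.05,0,0,0,0,-0.5,0,0,0,-1.0,0,0,0,-0.8,0,0,0,-0.4,0,0,0,-0.2,0,0,0,0,0,0,0,0,0,0,0,0,0,0,0,0,0]
}}

```text
t: 8.4
tool_pos: [651.4, -114.3, 79.9]
ee_rot: [1.199, 1.237, -1.209]
ft_force: [-0.6, 0.4, -4.8]
opening: 0.259
```

{"fn": "drive_tool", "kwargs": {
  "plan": [0.5,-0.15,0,0,0.05,0,0,0,0,0,-0.15,0,0,0,-0.1,0,0,0,0,0,0,0,0,0,0,0,0,0,0,0,0,0,0,0,0,0,0,0,0,0]
}}

```text
t: 9.4
tool_pos: [657.9, -116.0, 77.8]
ee_rot: [1.199, 1.236, -1.209]
ft_force: [0.7, 0.6, -5.6]
opening: 0.256
```

{"fn": "drive_tool", "kwargs": {
  "plan": [-0.2,0,0,0,0,0,0,0,0,0,-0.1,0,0,0,0,0,0,0,-0.1,0,0,0,0,0,0,0,0,0,0,0,0,0,0,0,0,0,0,0,0,0]
}}

```text
t: 10.4
tool_pos: [655.9, -116.1, 76.6]
ee_rot: [1.199, 1.235, -1.208]
ft_force: [0.3, 0.5, -3.1]
opening: 0.257
```

Contact has begun (5.0 → 3.1 N). A little lower, so the cell carries most of the weight.

{"fn": "drive_tool", "kwargs": {
  "plan": [0,0,-0.05,0,0,0,0,0,0,0,0,0,0,0,0,0,0,0,0,0,0,0,0,0,0,0,0,0,0,0,0,0,0,0,0,0,0,0,0,0]
}}

```text
t: 11.4
tool_pos: [655.9, -116.1, 76.4]
ee_rot: [1.199, 1.235, -1.208]
ft_force: [-1.0, 0.4, -3.1]
opening: 0.257
```

{"fn": "drive_tool", "kwargs": {
  "plan": [0,0,-0.1,0,0,0,0,0,0,0,0,0,0,0,0,0,0,0,0,0,0,0,0,0,0,0,0,0,0,0,0,0,0,0,0,0,0,0,0,0]
}}

```text
t: 12.4
tool_pos: [656.0, -116.1, 76.0]
ee_rot: [1.199, 1.234, -1.208]
ft_force: [-1.1, 0.7, -1.5]
opening: 0.258
```

{"fn": "drive_tool", "kwargs": {
  "plan": [0,0,-0.05,0,0,0,0,0,0,0,0,0,0,0,0,0,0,0,0,0,0,0,0,0,0,0,0,0,0,0,0,0,0,0,0,0,0,0,0,0]
}}

```text
t: 13.4
tool_pos: [655.9, -116.1, 75.8]
ee_rot: [1.199, 1.234, -1.208]
ft_force: [-1.0, -0.2, 0.3]
opening: 0.256
```

{"fn": "drive_tool", "kwargs": {
  "plan": [0,0,0,0,0,0,0,0,0,0,0,0,0,0,0,0,0,0,0,0,0,0,0.5,0,0,0,1.5,0,0,0,2.0,0,0,0,2.0,0,0,0,1.0,0],
  "hand": 0.6
}}

```text
t: 14.4
tool_pos: [657.1, -116.4, 148.5]
ee_rot: [1.2, 1.232, -1.207]
ft_force: [0.6, 0.4, 1.1]
opening: 0.601
```

Run:
```python
from h import *
f=wsave('w6'); print(f['pos']); P=wcloud(f)
for z0,z1 in ((98,116),(74,84)):
    q=P[(np.hypot(P[...,0]-655,P[...,1]+115)<30)&(P[...,2]>z0)&(P[...,2]<z1)]; print(len(q),q.mean(0).round(1),q.min(0).round(1),q.max(0).round(1))
s=save('side','side1'); t=save('top','top1')
```

```text
[ 657.12236787 -116.41159187  148.52505187]
922 [ 653.5 -114.1  105.6] [ 642.1 -127.3   98.1] [ 665.3 -103.8  108.2]
1403 [ 653.7 -108.9   78.7] [ 631.5 -134.6   74.2] [675.1 -94.2  81.6]
```

View pics/w6.png

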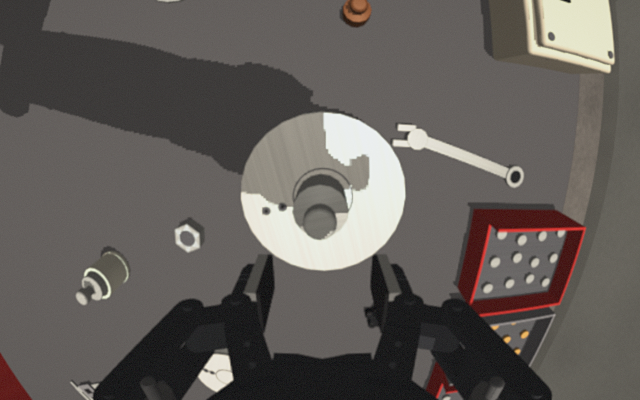

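{"fn": "drive_tool", "kwargs": {
  "plan": [-2,-0.8,0,0,-3.2,-1.2,0,0,-3.6,-1.5,0,0,-3.6,-1.5,0,0,-3.6,-1.5,-0.5,0,-3.6,-1.5,-0.5,0,-3.3,-1.3,-0.5,0,-2.2,-0.9,-0.5,0,-1.2,-0.5,0,0,0,0,0,0]
}}

```text
t: 15.55
tool_pos: [377.9, -220.6, 114.8]
ee_rot: [1.198, 1.25, -1.211]
ft_force: [0.5, 0.3, -0.1]
opening: 0.598
```

Run:
```python
from h import *
f=wsave('w7'); print(f['pos'],f['rot']); P=wcloud(f)
for z0,z1 in ((75,95),(57,66)):
    q=P[(np.hypot(P[...,0]-378,P[...,1]+227)<25)&(P[...,2]>z0)&(P[...,2]<z1)]; print(len(q),q.mean(0).round(1),q.min(0).round(1),q.max(0).round(1))
c=f['img']
```

```text
[ 377.93011825 -220.59377274  114.79440777] [ 1.19815711  1.24960264 -1.2111535 ]
660 [ 376.1 -225.9   84.1] [ 366.9 -237.5   75.1] [ 384.8 -218.1   87.4]
986 [ 376.3 -222.3   61.9] [ 359.8 -240.5   57. ] [ 392.5 -210.9   65.7]
```

View pics/w7.png

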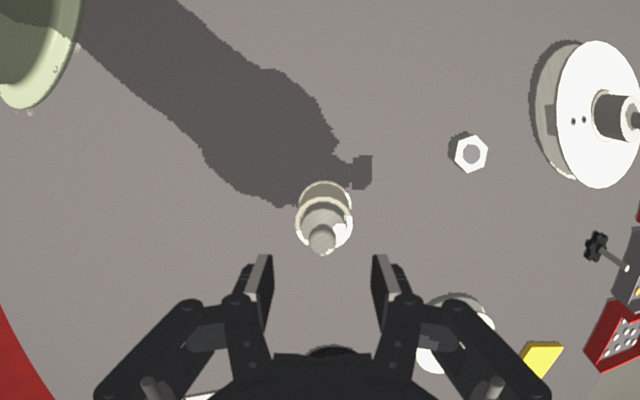

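{"fn": "drive_tool", "kwargs": {
  "plan": [0,-0.7,0,0,0,0,0,0,0,0,0,0,0,0,-0.8,0,0,0,-1.0,0,0,0,-1.0,0,0,0,-0.5,0,0,0,0,0,0,0,0,0,0,0,0,0]
}}

```text
t: 16.6
tool_pos: [382.9, -227.1, 78.4]
ee_rot: [1.195, 1.251, -1.205]
ft_force: [-0.2, 0.8, -0.6]
opening: 0.598
```

{"fn": "drive_tool", "kwargs": {
  "plan": [-0.5,0,0,0,0,0,0,0,0,0,0,0,0,0,-0.5,0,0,0,-0.5,0,0,0,0,0,0,0,0,0,0,0,0,0,0,0,0,0,0,0,0,0]
}}

```text
t: 17.6
tool_pos: [378.0, -227.7, 68.3]
ee_rot: [1.195, 1.249, -1.205]
ft_force: [0.9, 0.8, 0.3]
opening: 0.601
```

{"fn": "drive_tool", "kwargs": {
  "plan": [0,0,-0.4,0,0,0,-0.4,0,0,0,-0.4,0,0,0,-0.3,0,0,0,0,0,0,0,0,0,0,0,0,0,0,0,0,0,0,0,0,0,0,0,0,0]
}}

```text
t: 18.6
tool_pos: [378.1, -227.8, 52.0]
ee_rot: [1.195, 1.249, -1.205]
ft_force: [0.2, -0.7, 0.2]
opening: 0.603
```

Run:
```python
from h import *
f=wsave('w8'); cv2.imwrite('pics/w8c.png',cv2.resize(f['img'][170:360,200:440],None,fx=3,fy=3,interpolation=cv2.INTER_CUBIC))
```

```text
(no output)
```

View pics/w8c.png

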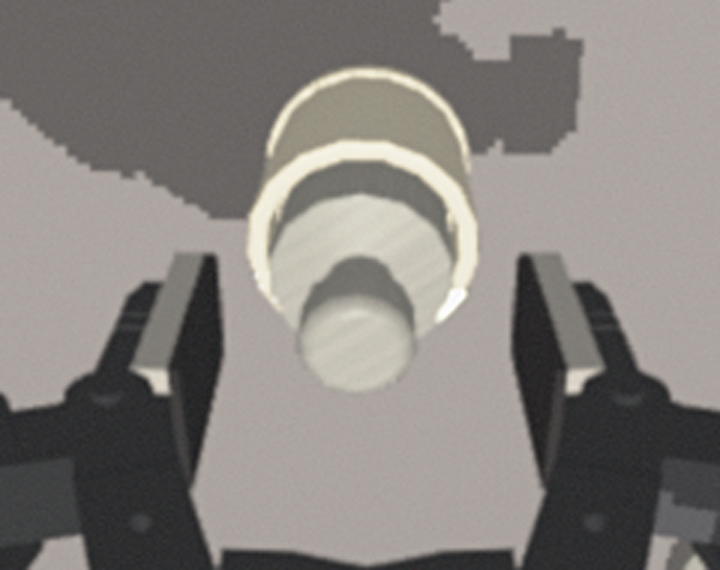

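{"fn": "drive_tool", "kwargs": {
  "plan": [-0.15,0,0,0,0,0,0,0,0,0,0,0,0,0,0,0,0,0,0,0,0,0,0,0,0,0,0,0,0,0,0,0,0,0,0,0,0,0,0,0],
  "hand": 0.35,
  "grip_force": 25
}}

```text
t: 19.65
tool_pos: [376.5, -227.8, 52.2]
ee_rot: [1.195, 1.248, -1.204]
ft_force: [-0.5, 0.9, 0.9]
opening: 0.352
```

{"fn": "drive_tool", "kwargs": {
  "plan": [0,0,0,0,0,0,0,0,0,0,0,0,0,0,0,0,0,0,0,0,0,0,0,0,0,0,0,0,0,0,0,0,0,0,0,0,0,0,0,0],
  "hand": 0,
  "grip_force": 25
}}

```text
t: 20.65
tool_pos: [376.4, -227.8, 52.3]
ee_rot: [1.195, 1.248, -1.205]
ft_force: [-0.0, -0.4, 0.2]
opening: 0.207
```

Run:
```python
from h import *
f=wsave('w9'); cv2.imwrite('pics/w9c.png',cv2.resize(f['img'][170:360,200:440],None,fx=3,fy=3,interpolation=cv2.INTER_CUBIC))
```

```text
(no output)
```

View pics/w9c.png

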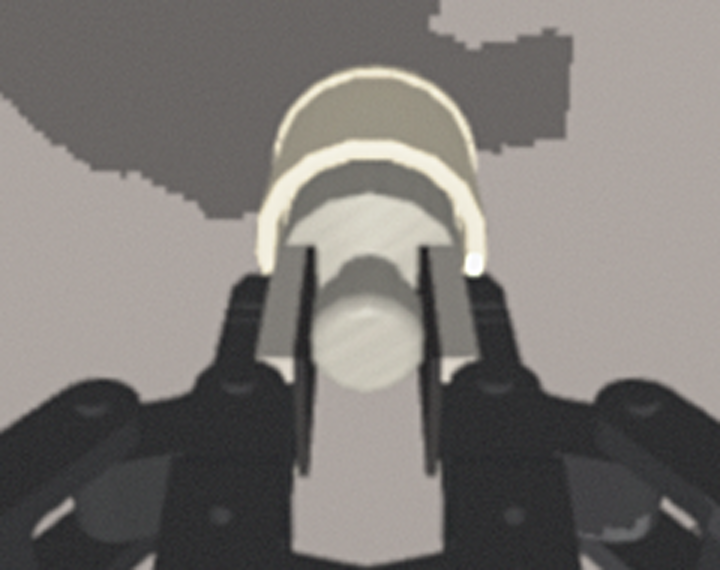

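{"fn": "drive_tool", "kwargs": {
  "plan": [0,0,0.2,0,0,0,0.3,0,0,0,0.3,0,0,0,0.3,0,0,0,0.3,0,0,0,0.3,0,0,0,0.3,0,0,0,0.3,0,0,0,0,0,0,0,0,0]
}}

```text
t: 21.7
tool_pos: [375.9, -227.3, 77.0]
ee_rot: [1.195, 1.25, -1.205]
ft_force: [-0.1, -0.5, -2.8]
opening: 0.198
```

Run:
```python
from h import *
f=wsave('w10'); cv2.imwrite('pics/w10c.png',cv2.resize(f['img'][170:360,200:440],None,fx=3,fy=3,interpolation=cv2.INTER_CUBIC))
```

```text
(no output)
```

View pics/w10c.png

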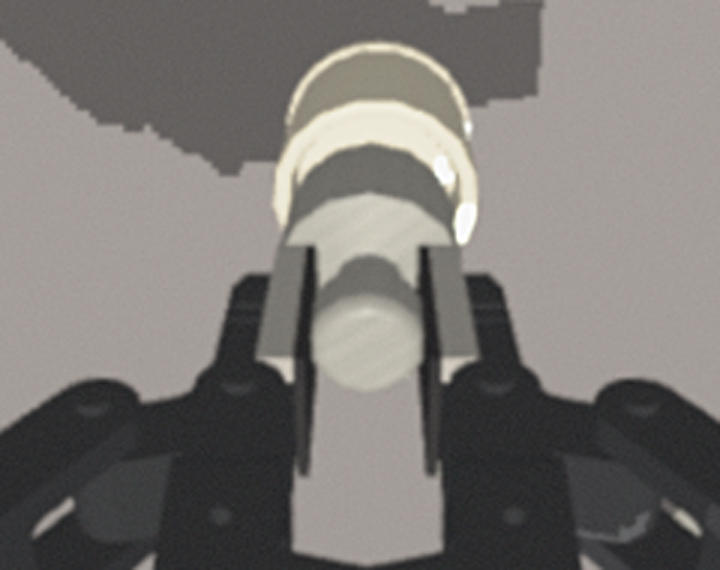

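{"fn": "drive_tool", "kwargs": {
  "plan": [0,0,0.5,0,0,0,1,0,0.5,1.2,1,0,1.0,2.8,0.5,0,1.3,3.9,0,0,1.3,4.0,0,0,1.3,4,0,0,1.3,4,0,0,1.3,4,0,0,1.3,4,0,0]
}}

```text
t: 22.75
tool_pos: [473.5, 62.4, 116.4]
ee_rot: [1.206, 1.237, -1.206]
ft_force: [0.8, -0.8, -1.6]
opening: 0.2
```

{"fn": "drive_tool", "kwargs": {
  "plan": [1.0,2.5,0,0,0.8,2.2,0,0,0.6,1.5,0,0,0.3,0.8,0,0,0.1,0.4,0,0,0,0,-0.5,0,0,0,-0.5,0,0,0,0,0,0,0,0,0,0,0,0,0]
}}

```text
t: 23.75
tool_pos: [500.9, 147.6, 110.3]
ee_rot: [1.202, 1.241, -1.197]
ft_force: [0.3, -0.5, -1.4]
opening: 0.207
```

Run:
```python
from h import *
f=wsave('w11'); print(f['pos'],f['rot']); print(wplat(f,504,144,34,60)); P=wcloud(f); print('knob',[P[283,u].round(1) for u in (306,322,338)])
t=save('top','top2')
cv2.imwrite('pics/c.png',np.hstack([cv2.resize(t['img'][240:310,370:450],None,fx=5,fy=5),]))
```

```text
[500.88608777 147.61599829 110.25622725] [ 1.20190065  1.24100483 -1.19688792]
(array([502.16958723, 148.83196913,  56.60287621]), 480)
knob [array([492.7, 148.7, 142.6]), array([500.3, 149.5, 143.6]), array([507.7, 150. , 144. ])]
```

View pics/w11.png

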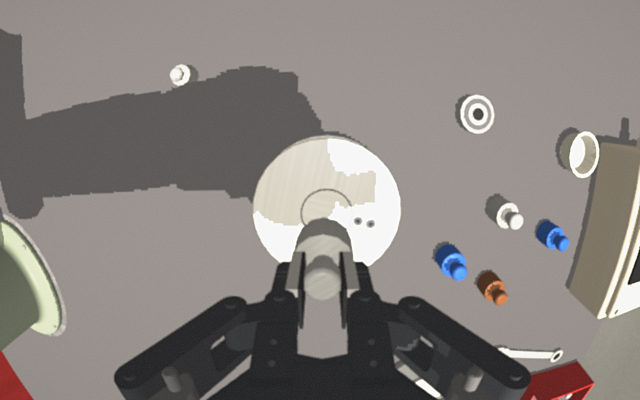

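View pics/c.png

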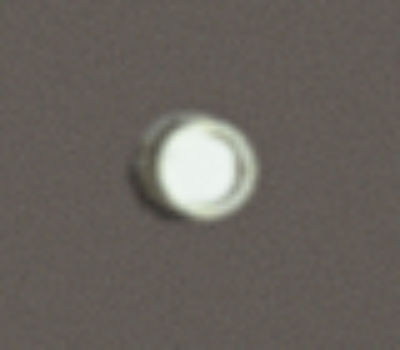

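Run:
```python
from h import *
f=load('w11')
p=np.array([(253,207),(400,207),(327,137),(301,208),(352,208),(326,190),(322,278)])
print(wplane(f,p[:,0],p[:,1],34.)[:,:2].round(1)); print(wproj(f,(*f['pos'][:2],f['pos'][2]+34)))
f=load('w5'); print(wproj(f,(*f['pos'][:2],f['pos'][2]+32)))
cv2.imwrite('pics/c2.png',cv2.resize(load('w11')['img'][130:310,240:410],None,fx=4,fy=3.3))
```

```text
[[442.9 148.8]
 [561.6 151.6]
 [501.4 205.5]
 [482.  148.9]
 [522.5 149.9]
 [501.5 164.2]
 [500.   84.6]]
(np.float64(323.2192178749295), np.float64(287.2266360223122))
(np.float64(323.16422990132224), np.float64(285.40097549628695))
```

View pics/c2.png

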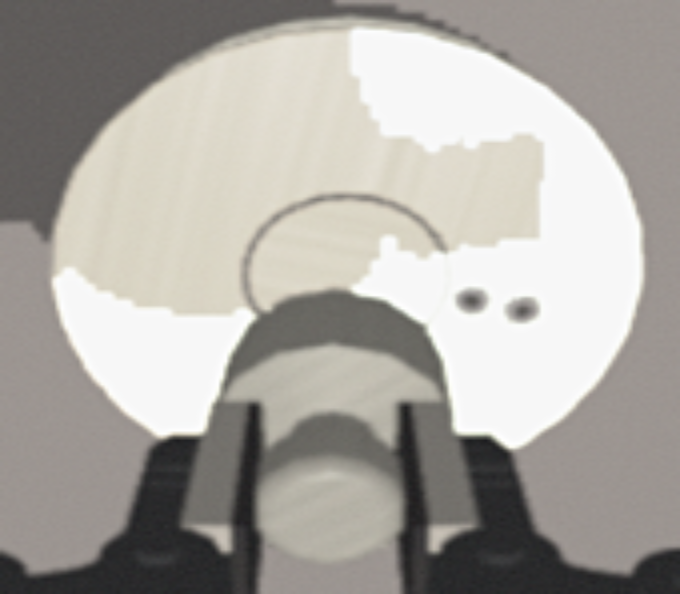

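{"fn": "drive_tool", "kwargs": {
  "plan": [0,0,-1.0,0,0,0,-1.5,0,0,0,-1.5,0,0,0,-0.7,0,0,0,-0.3,0,0,0,0,0,0.2,-0.3,0,0,0,0,0,0,0,0,0,0,0,0,0,0]
}}

```text
t: 24.85
tool_pos: [505.1, 144.1, 58.8]
ee_rot: [1.205, 1.238, -1.194]
ft_force: [-0.0, -0.3, -1.1]
opening: 0.202
```

{"fn": "drive_tool", "kwargs": {
  "plan": [-0.15,0.05,0,0,0,0,0,0,0,0,-0.4,0,0,0,-0.2,0,0,0,0,0,0,0,0,0,0,0,0,0,0,0,0,0,0,0,0,0,0,0,0,0]
}}

```text
t: 25.85
tool_pos: [503.7, 144.8, 52.7]
ee_rot: [1.205, 1.237, -1.193]
ft_force: [0.4, 0.2, -2.8]
opening: 0.201
```

{"fn": "drive_tool", "kwargs": {
  "plan": [0,0,-0.1,0,0,0,0,0,0,0,-0.1,0,0,0,0,0,0,0,0,0,0,0,0,0,0,0,0,0,0,0,0,0,0,0,0,0,0,0,0,0]
}}

```text
t: 26.85
tool_pos: [503.8, 144.8, 50.6]
ee_rot: [1.205, 1.237, -1.193]
ft_force: [0.1, 0.2, -1.4]
opening: 0.204
```

{"fn": "drive_tool", "kwargs": {
  "plan": [0,0,-0.06,0,0,0,0,0,0,0,0,0,0,0,0,0,0,0,0,0,0,0,0,0,0,0,0,0,0,0,0,0,0,0,0,0,0,0,0,0]
}}

```text
t: 27.85
tool_pos: [503.9, 144.9, 50.3]
ee_rot: [1.205, 1.237, -1.193]
ft_force: [-0.1, 0.1, -0.9]
opening: 0.203
```

Run:
```python
from h import *
o=arm.observe(); print(o['ft_force'],o['tool_pos'])
f=wsave('w12'); cv2.imwrite('pics/c3.png',cv2.resize(f['img'][170:360,200:440],None,fx=3,fy=3)); print(arm.observe()['ft_force'])
```

```text
[-0.11070406  0.12165224 -0.86766018] [503.88408281 144.90240667  50.25380066]
[ 0.38704834  0.27803435 -1.70819596]
```

View pics/c3.png

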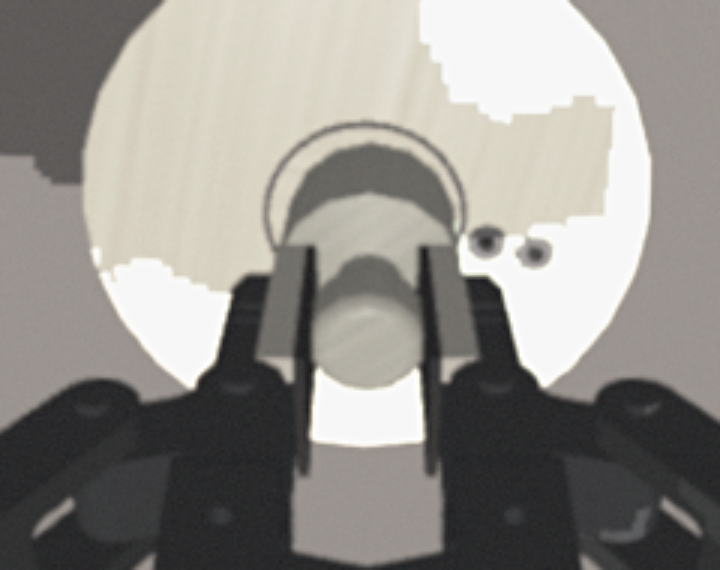

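{"fn": "drive_tool", "kwargs": {
  "plan": [0,0,-0.07,0,0,0,0,0,0,0,0,0,0,0,0,0,0,0,0,0,0,0,0,0,0,0,0,0,0,0,0,0,0,0,0,0,0,0,0,0]
}}

```text
t: 28.9
tool_pos: [504.0, 144.9, 49.9]
ee_rot: [1.206, 1.237, -1.193]
ft_force: [-0.2, 0.6, 0.3]
opening: 0.203
```

{"fn": "drive_tool", "kwargs": {
  "plan": [0,0,0,0,0,0,0,0,0,0,0,0,0,0,0,0,0,0,0,0,0,0,0.5,0,0,0,1.5,0,0,0,2.0,0,0,0,1.5,0,0,0,0.5,0],
  "hand": 0.5
}}

```text
t: 29.9
tool_pos: [503.6, 144.8, 112.2]
ee_rot: [1.205, 1.238, -1.193]
ft_force: [-0.4, -0.2, 0.4]
opening: 0.501
```

Run:
```python
from h import *
f=wsave('w13'); print(f['pos']); P=wcloud(f)
for nm,x,y,z0,z1 in (('200knob',504,144,73,92),('w100knob',675,140,30,46),('w50',379,258,24,36)):
    q=P[(np.hypot(P[...,0]-x,P[...,1]-y)<25)&(P[...,2]>z0)&(P[...,2]<z1)]; print(nm,len(q),q.mean(0).round(1),q.min(0).round(1),q.max(0).round(1))
```

```text
[503.64603918 144.84225841 112.19876352]
200knob 683 [503.4 146.6  81.8] [494.  134.9  73.1] [512.4 154.4  85.4]
w100knob 240 [672.9 142.4  37.5] [666.7 134.1  30.1] [683.7 149.2  41. ]
w50 144 [378.  259.3  28.8] [371.5 253.8  24.5] [382.8 265.2  31.5]
```

View pics/w13.png

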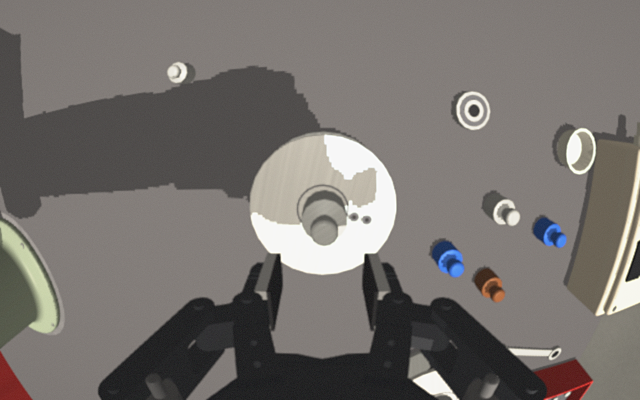

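{"fn": "drive_tool", "kwargs": {
  "plan": [1.5,0,0,0,2.2,0,0,0,2.8,0,0,0,2.8,-0.1,-0.5,0,2.6,-0.1,-1,0,2.4,-0.1,-1,0,1.6,-0.1,-1,0,0.8,0,-0.5,0,0.3,0,0,0,0,0,0,0],
  "hand": 0.45
}}

```text
t: 30.95
tool_pos: [675.5, 140.4, 64.8]
ee_rot: [1.201, 1.243, -1.199]
ft_force: [-0.2, -0.4, 0.3]
opening: 0.453
```

Run:
```python
from h import *
f=wsave('w14'); print(f['pos'],arm.observe()['qpos'].round(2)); P=wcloud(f)
q=P[(np.hypot(P[...,0]-675,P[...,1]-141)<25)&(P[...,2]>32)&(P[...,2]<46)]; print(len(q),q.mean(0).round(1),q.min(0).round(1),q.max(0).round(1))
```

```text
[675.52673048 140.37759695  64.79992627] [0.09 0.71 0.04 0.92 0.02 1.64]
491 [675.5 143.   38.5] [668.  133.3  32. ] [683.1 149.9  41.1]
```

View pics/w14.png

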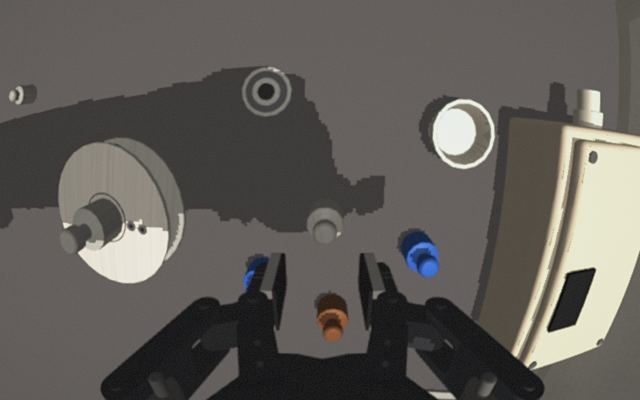

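{"fn": "drive_tool", "kwargs": {
  "plan": [0,0.1,-0.5,0,0,0,-0.6,0,0,0,-0.6,0,0,0,-0.6,0,0,0,-0.6,0,0,0,-0.5,0,0,0,-0.3,0,0,0,0,0,0,0,0,0,0,0,0,0]
}}

```text
t: 32.0
tool_pos: [673.3, 142.2, 26.3]
ee_rot: [1.2, 1.244, -1.198]
ft_force: [1.3, -0.4, 0.3]
opening: 0.451
```

Run:
```python
from h import *
f=wsave('w15'); print(f['pos']);cv2.imwrite('pics/c4.png',cv2.resize(f['img'][170:360,200:440],None,fx=3,fy=3)); P=wcloud(f)
q=P[(np.hypot(P[...,0]-675,P[...,1]-141)<15)&(P[...,2]>32)&(P[...,2]<44)]; print(len(q),q.mean(0).round(1),q.min(0).round(1),q.max(0).round(1))
```

```text
[673.27387641 142.16816166  26.31239146]
704 [675.5 143.4  38.4] [667.9 134.1  32.1] [683.3 150.   41.1]
```

View pics/c4.png

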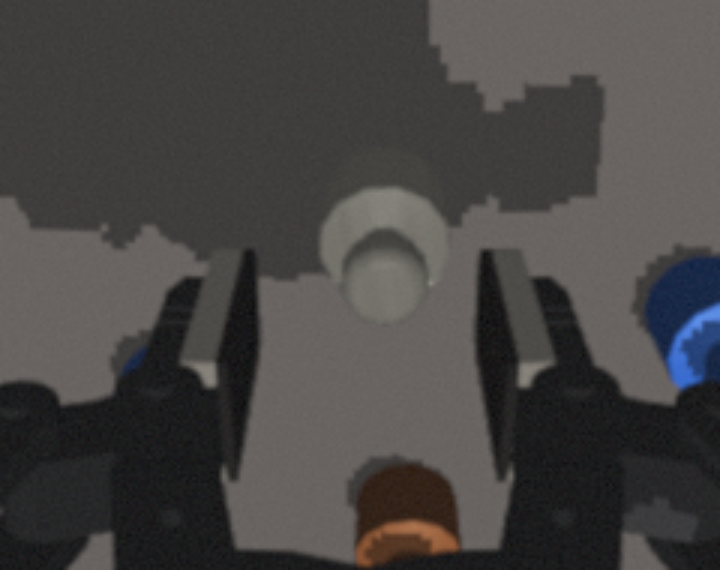

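{"fn": "drive_tool", "kwargs": {
  "plan": [0.28,0,0,0,0,0,0,0,0,0,-0.4,0,0,0,-0.4,0,0,0,-0.4,0,0,0,-0.3,0,0,0,0,0,0,0,0,0,0,0,0,0,0,0,0,0]
}}

```text
t: 33.05
tool_pos: [676.7, 142.2, 10.3]
ee_rot: [1.201, 1.243, -1.197]
ft_force: [-0.8, -0.5, -0.1]
opening: 0.451
```

Run:
```python
from h import *
f=wsave('w16'); print(f['pos']);cv2.imwrite('pics/c5.png',cv2.resize(f['img'][170:360,200:440],None,fx=3,fy=3)); P=wcloud(f)
q=P[(np.hypot(P[...,0]-675,P[...,1]-141)<15)&(P[...,2]>32)&(P[...,2]<44)]; print(len(q),q.mean(0).round(1),q.min(0).round(1),q.max(0).round(1))
```

```text
[676.65351874 142.15281907  10.33165182]
826 [675.6 143.5  38.3] [668.  133.7  32. ] [683.5 149.7  41.6]
```

View pics/c5.png

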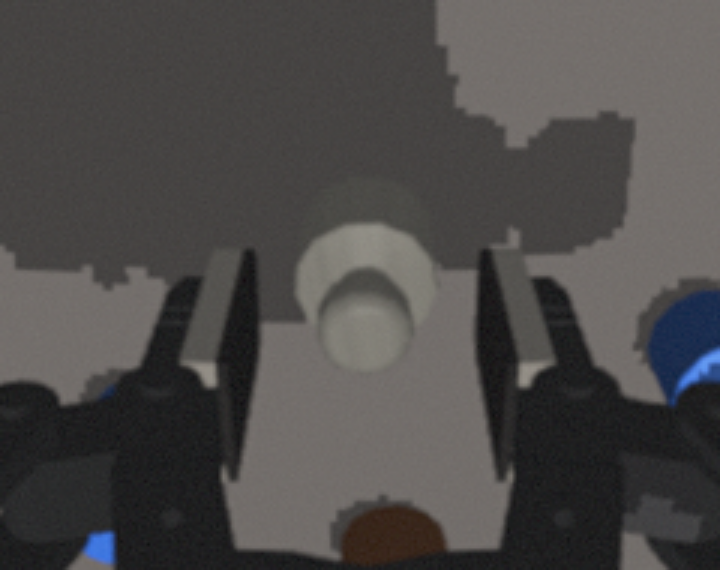

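{"fn": "drive_tool", "kwargs": {
  "plan": [0,0,0,0,0,0,0,0,0,0,0,0,0,0,0,0,0,0,0,0,0,0,0,0,0,0,0,0,0,0,0,0,0,0,0,0,0,0,0,0],
  "hand": 0,
  "grip_force": 25
}}

```text
t: 34.1
tool_pos: [676.8, 142.2, 10.8]
ee_rot: [1.201, 1.243, -1.197]
ft_force: [-0.1, 0.4, -0.4]
opening: 0.166
```

Run:
```python
from h import *
f=wsave('w17'); print(f['pos']);cv2.imwrite('pics/c6.png',cv2.resize(f['img'][170:360,200:440],None,fx=3,fy=3))
```

```text
[676.75385764 142.20475799  10.83377987]
```

View pics/c6.png

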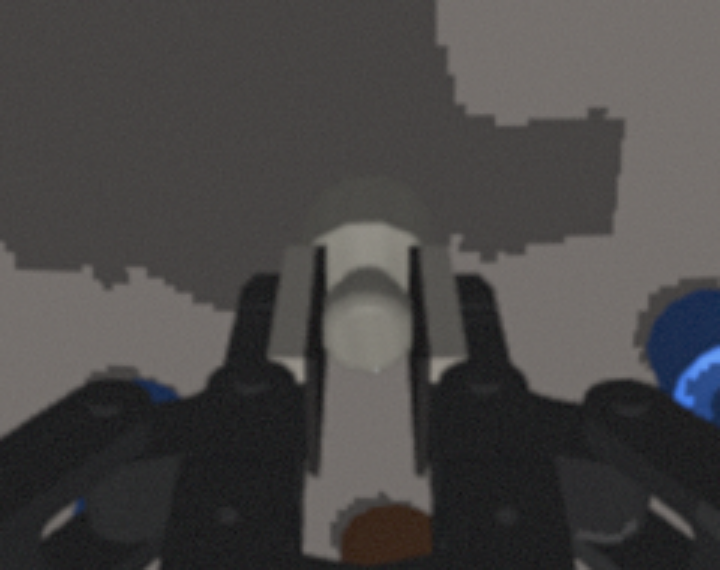

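{"fn": "drive_tool", "kwargs": {
  "plan": [0,0,0.4,0,0,0,0.8,0,0,0,1.3,0,0,0,1.5,0,0,0,1.5,0,-0.5,-0.5,1.5,0,-1.3,-1.3,1.2,0,-2.0,-2.0,0.8,0,-2.6,-2.6,0,0,-3,-3,0,0]
}}

```text
t: 35.15
tool_pos: [584.7, 48.0, 114.6]
ee_rot: [1.202, 1.236, -1.183]
ft_force: [0.4, 0.0, 0.0]
opening: 0.165
```

{"fn": "drive_tool", "kwargs": {
  "plan": [-2.5,-3,0,0,-2,-4,0,0,-0.2,-4.5,0,0,-0.2,-4.5,0,0,0,-4.5,0,0,0,-4.5,0,0,0,-4.5,0,0,0,-4,0,0,0,-3,0,0,0,-2,0,0]
}}

```text
t: 36.15
tool_pos: [525.9, -355.4, 131.3]
ee_rot: [1.202, 1.22, -1.179]
ft_force: [-0.2, -0.2, -1.6]
opening: 0.164
```

Run:
```python
from h import *
f=wsave('w18'); o=arm.observe(); print(o['tool_pos'],o['ft_force'],o['qpos'].round(2)); print(wplat(f,528,-379,32.7,47.5))
```

```text
[ 525.95537608 -358.86501697  131.68155335] [ 0.91227214 -3.42074204 -1.27905846] [-0.72  0.54 -0.08  0.94  0.01  0.83]
(array([ 526.22487337, -375.06773014,   44.68397551]), 342)
```

View pics/w18.png

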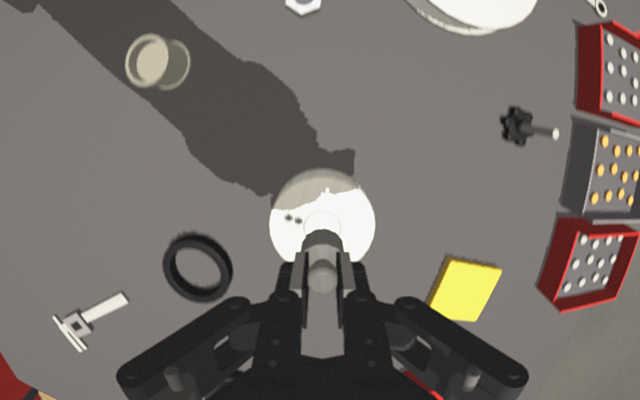

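{"fn": "drive_tool", "kwargs": {
  "plan": [0,-0.8,-0.5,0,0,-0.6,-1,0,0,-0.3,-1,0,0,0,-1,0,0,0,-1,0,0,0,-0.5,0,0,0,-0.3,0,0,0,0,0,0,0,0,0,0,0,0,0]
}}

```text
t: 37.2
tool_pos: [524.8, -374.1, 75.5]
ee_rot: [1.201, 1.219, -1.18]
ft_force: [0.4, 0.3, -0.7]
opening: 0.166
```

Run:
```python
from h import *
f=wsave('w19'); o=arm.observe(); print(o['tool_pos'],o['ft_force'],f['rot']); print(wplat(f,528,-379,32.7,47.5))
cv2.imwrite('pics/c7.png',cv2.resize(f['img'][160:350,210:430],None,fx=3,fy=3))
```

```text
[ 524.93382046 -374.18704858   75.68540754] [-0.12927949 -0.44646329 -1.37169569] [ 1.20104628  1.21873518 -1.18026613]
(array([ 526.48319594, -373.51297551,   43.37979673]), 429)
```

View pics/c7.png

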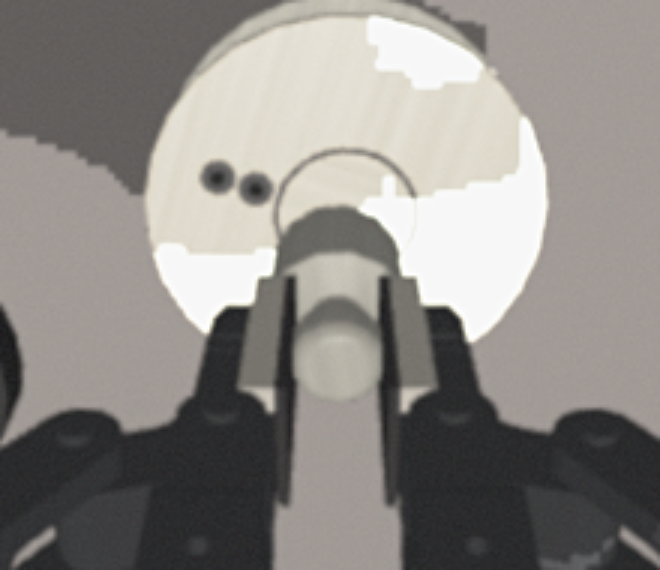

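Run:
```python
from h import *
f=load('w19')
p=np.array([(145,210),(548,210),(346,14),(274,213),(416,213),(346,149)])/3+[210,160]
q=wplane(f,p[:,0],p[:,1],32.7)[:,:2]; print(q.round(1)); P=wcloud(f); print([P[int(160+345/3),u].round(1) for u in (313,322,331)])
```

```text
[[ 479.3 -378.9]
 [ 574.5 -376.9]
 [ 525.3 -331.4]
 [ 509.8 -378.7]
 [ 542.9 -378.1]
 [ 526.1 -362.5]]
[array([ 519.1, -370.8,  103.5]), array([ 523.4, -370.6,  103.5]), array([ 527.7, -370.7,  103.4])]
```

{"fn": "drive_tool", "kwargs": {
  "plan": [0.3,-0.45,0,0,0,0,0,0,0,0,-0.4,0,0,0,-0.4,0,0,0,-0.5,0,0,0,-0.5,0,0,0,-0.4,0,0,0,0,0,0,0,0,0,0,0,0,0]
}}

```text
t: 38.25
tool_pos: [528.2, -379.4, 52.0]
ee_rot: [1.201, 1.218, -1.18]
ft_force: [-0.2, -0.6, -1.8]
opening: 0.167
```

{"fn": "drive_tool", "kwargs": {
  "plan": [0,0.05,-0.3,0,0,0,-0.2,0,0,0,-0.1,0,0,0,0,0,0,0,-0.1,0,0,0,0,0,0,0,0,0,0,0,0,0,0,0,0,0,0,0,0,0]
}}

```text
t: 39.25
tool_pos: [528.7, -379.2, 45.2]
ee_rot: [1.201, 1.216, -1.18]
ft_force: [-0.6, 0.0, -0.4]
opening: 0.163
```

{"fn": "drive_tool", "kwargs": {
  "plan": [0,0,-0.1,0,0,0,0,0,0,0,0,0,0,0,0,0,0,0,0,0,0,0,0,0,0,0,0,0,0,0,0,0,0,0,0,0,0,0,0,0]
}}

```text
t: 40.25
tool_pos: [528.8, -379.3, 44.2]
ee_rot: [1.201, 1.216, -1.18]
ft_force: [-0.7, 0.1, -0.9]
opening: 0.167
```

{"fn": "drive_tool", "kwargs": {
  "plan": [0,0,-0.07,0,0,0,0,0,0,0,0,0,0,0,0,0,0,0,0,0,0,0,0,0,0,0,0,0,0,0,0,0,0,0,0,0,0,0,0,0]
}}

```text
t: 41.25
tool_pos: [528.8, -379.4, 43.5]
ee_rot: [1.201, 1.216, -1.18]
ft_force: [0.4, -0.8, -0.9]
opening: 0.17
```

Run:
```python
from h import *
F=[]
for i in range(3): F.append(arm.observe()['ft_force']); f=wsave('w20')
print(np.array(F).round(2),arm.observe()['tool_pos'])
cv2.imwrite('pics/c8.png',cv2.resize(f['img'][160:350,210:430],None,fx=3,fy=3))
```

```text
[[ 0.44 -0.84 -0.93]
 [-0.47 -0.9  -0.78]
 [ 0.1   1.08 -2.05]] [ 528.84979994 -379.35710615   43.50275635]
```

View pics/c8.png

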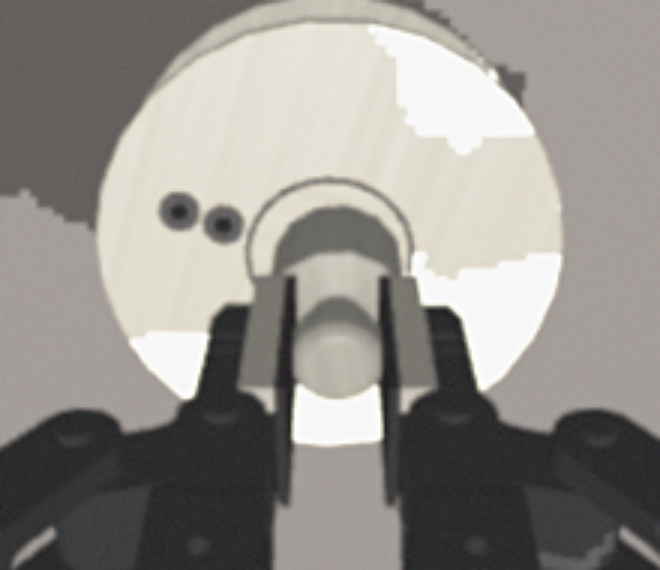

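{"fn": "drive_tool", "kwargs": {
  "plan": [0,0,-0.06,0,0,0,0,0,0,0,0,0,0,0,0,0,0,0,0,0,0,0,0,0,0,0,0,0,0,0,0,0,0,0,0,0,0,0,0,0]
}}

```text
t: 42.4
tool_pos: [528.9, -379.4, 43.2]
ee_rot: [1.201, 1.215, -1.18]
ft_force: [0.3, -0.2, -0.4]
opening: 0.167
```

Run:
```python
from h import *
F=[]
for i in range(5): F.append(arm.observe()['ft_force'][2]); arm.grab_frame('side')
print(np.array(F).round(2),np.mean(F),arm.observe()['tool_pos'])
```

```text
[-0.4   0.48  0.48 -0.49  0.23] 0.061985525553077084 [ 528.87608772 -379.42900428   43.24510204]
```

Load is on the cell. Release and rise.

{"fn": "drive_tool", "kwargs": {
  "plan": [0,0,0,0,0,0,0,0,0,0,0,0,0,0,0,0,0,0,0,0,0,0,0.5,0,0,0,1.5,0,0,0,2.0,0,0,0,2,0,0,0,1.5,0],
  "hand": 0.4
}}

```text
t: 43.65
tool_pos: [527.3, -378.0, 119.1]
ee_rot: [1.202, 1.22, -1.181]
ft_force: [0.5, -0.1, 0.6]
opening: 0.405
```

Run:
```python
from h import *
f=wsave('w21'); print(f['pos'],arm.observe()['qpos'].round(2)); t=save('top','top3')
P=cloud(t)
for nm,x,y,z0,z1 in (('w50',379,258,8,40),('pot',378,-227,35,60)):
    q=P[(np.hypot(P[...,0]-x,P[...,1]-y)<35)&(P[...,2]>z0)&(P[...,2]<z1)]; print(nm,len(q),q.mean(0).round(1),q.min(0).round(1),q.max(0).round(1))
```

```text
[ 527.34245965 -377.99055789  119.09242239] [-0.74  0.58 -0.05  0.94  0.01  0.8 ]
w50 52 [379.5 257.   22.6] [370.3 249.5   9. ] [388.  266.4  33.9]
pot 217 [ 378.3 -228.5   43. ] [ 356.5 -250.    35. ] [ 399.4 -205.4   53.4]
```

View pics/w21.png

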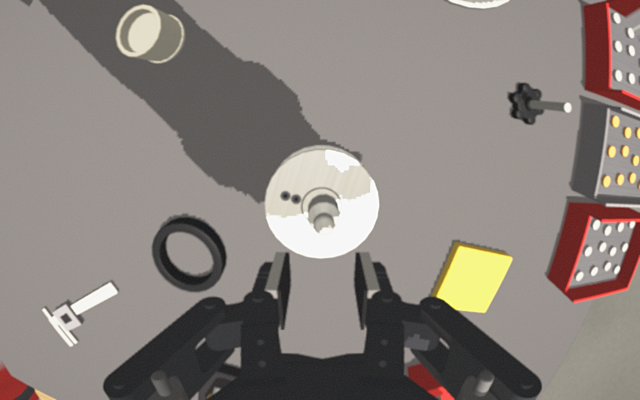

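View pics/top3.png

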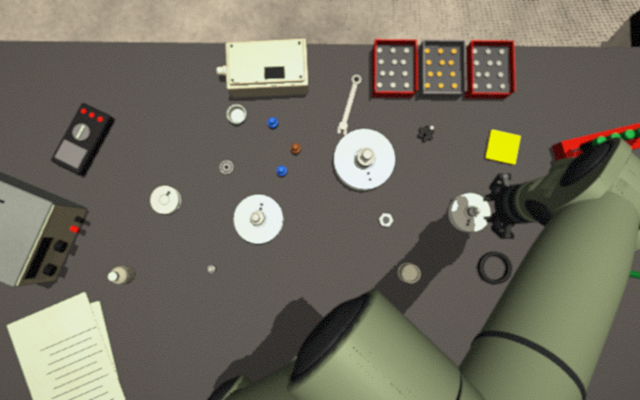

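{"fn": "drive_tool", "kwargs": {
  "plan": [-1,2,0,0,-1.2,4,0,0,-1.2,4.7,0,0,-1.2,4.7,0,0,-1.2,4.7,0,0,-1.2,4.7,0,0,-1.2,4.7,0,0,-1.2,4.7,0,0,-1.2,4.7,0,0,-1.2,4.7,0,0]
}}

```text
t: 44.75
tool_pos: [403.7, 62.6, 115.1]
ee_rot: [1.21, 1.208, -1.189]
ft_force: [1.1, 0.5, -0.2]
opening: 0.402
```

{"fn": "drive_tool", "kwargs": {
  "plan": [-0.6,4.5,0,0,-0.6,4.3,0,0,-0.5,3.8,0,0,-0.3,2.5,0,0,-0.2,1.5,0,0,0,0.8,0,0,0,0,-0.8,0,0,0,-0.8,0,0,0,0,0,0,0,0,0]
}}

```text
t: 45.75
tool_pos: [374.1, 245.7, 93.6]
ee_rot: [1.202, 1.213, -1.187]
ft_force: [0.1, 0.2, -0.1]
opening: 0.4
```

Run:
```python
from h import *
f=wsave('w22'); print(f['pos'],f['rot'],arm.observe()['qpos'].round(2)); P=wcloud(f)
q=P[(np.hypot(P[...,0]-379,P[...,1]-258)<20)&(P[...,2]>24.5)&(P[...,2]<36)]; print(len(q),q.mean(0).round(1),q.min(0).round(1),q.max(0).round(1))
```

```text
[374.07383432 245.656693    93.6482123 ] [ 1.20160961  1.2132785  -1.18740964] [ 0.42  0.27 -0.64  0.66 -0.    1.97]
193 [376.7 260.6  28.9] [371.  254.5  24.9] [382.3 266.5  31.7]
```

View pics/w22.png

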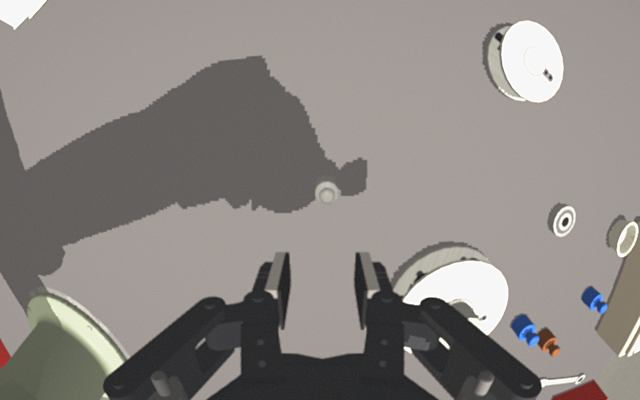

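{"fn": "drive_tool", "kwargs": {
  "plan": [0.4,0.7,0,0,0,0.6,0,0,0,0,-0.5,0,0,0,-0.8,0,0,0,-0.8,0,0,0,-0.8,0,0,0,-0.5,0,0,0,0,0,0,0,0,0,0,0,0,0]
}}

```text
t: 46.8
tool_pos: [378.6, 258.6, 56.4]
ee_rot: [1.203, 1.212, -1.19]
ft_force: [0.1, -0.1, 0.1]
opening: 0.399
```

Run:
```python
from h import *
f=wsave('w23'); print(f['pos']); P=wcloud(f)
q=P[(np.hypot(P[...,0]-379,P[...,1]-258)<20)&(P[...,2]>24.5)&(P[...,2]<36)]; print(len(q),q.mean(0).round(1),q.min(0).round(1),q.max(0).round(1))
cv2.imwrite('pics/c9.png',cv2.resize(f['img'][170:360,200:440],None,fx=3,fy=3))
```

```text
[378.56060316 258.64357885  56.42842092]
253 [376.8 260.8  28.8] [370.5 254.5  25. ] [382.3 265.6  31. ]
```

View pics/c9.png

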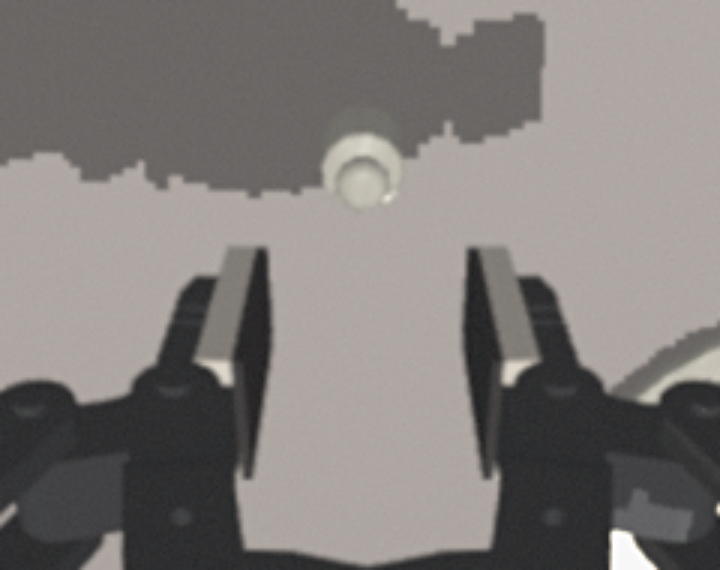

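{"fn": "drive_tool", "kwargs": {
  "plan": [-0.05,0.15,-0.4,0,0,0,-0.6,0,0,0,-0.6,0,0,0,-0.6,0,0,0,-0.6,0,0,0,-0.6,0,0,0,-0.3,0,0,0,0,0,0,0,0,0,0,0,0,0]
}}

```text
t: 47.85
tool_pos: [378.3, 260.4, 16.3]
ee_rot: [1.203, 1.212, -1.189]
ft_force: [-0.5, -0.6, 0.2]
opening: 0.405
```

Run:
```python
from h import *
f=wsave('w24'); print(f['pos']); P=wcloud(f)
q=P[(np.hypot(P[...,0]-379,P[...,1]-258)<12)&(P[...,2]>24.5)&(P[...,2]<36)]; print(len(q),q.mean(0).round(1),q.min(0).round(1),q.max(0).round(1))
cv2.imwrite('pics/c10.png',cv2.resize(f['img'][170:360,200:440],None,fx=3,fy=3))
```

```text
[378.31496818 260.39020346  16.30485914]
349 [376.7 261.3  28.6] [370.7 255.2  24.6] [382.6 266.1  30.9]
```

View pics/c10.png

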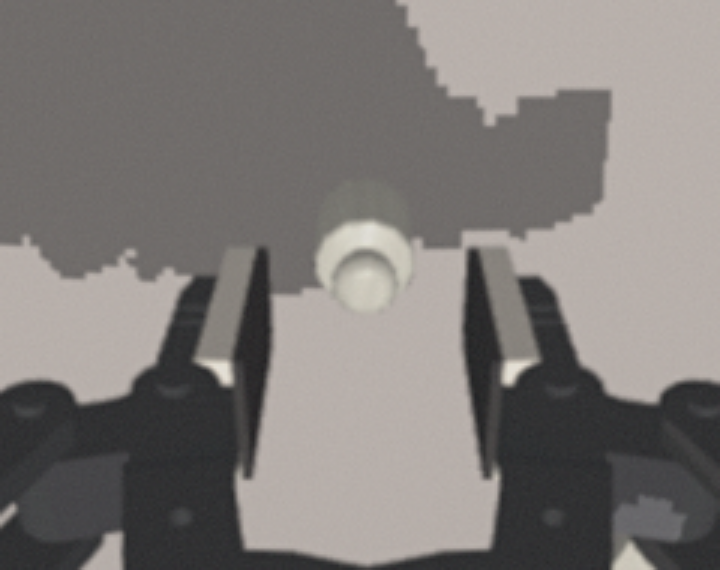

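Centred laterally. Down 8 mm more, then close.

{"fn": "drive_tool", "kwargs": {
  "plan": [0,0,-0.4,0,0,0,-0.4,0,0,0,0,0,0,0,0,0,0,0,0,0,0,0,0,0,0,0,0,0,0,0,0,0,0,0,0,0,0,0,0,0]
}}

```text
t: 48.9
tool_pos: [379.0, 260.7, 8.3]
ee_rot: [1.205, 1.211, -1.188]
ft_force: [-0.7, 0.5, 0.1]
opening: 0.396
```

{"fn": "drive_tool", "kwargs": {
  "plan": [0,0,0,0,0,0,0,0,0,0,0,0,0,0,0,0,0,0,0,0,0,0,0,0,0,0,0,0,0,0,0,0,0,0,0,0,0,0,0,0],
  "hand": 0,
  "grip_force": 22
}}

```text
t: 49.9
tool_pos: [378.9, 260.8, 8.6]
ee_rot: [1.205, 1.212, -1.187]
ft_force: [-0.5, 0.7, 0.9]
opening: 0.108
```

Run:
```python
from h import *
f=wsave('w25'); print(f['pos'])
cv2.imwrite('pics/c11.png',cv2.resize(f['img'][170:360,200:440],None,fx=3,fy=3))
```

```text
[378.9016797  260.76715428   8.61247805]
```

View pics/c11.png

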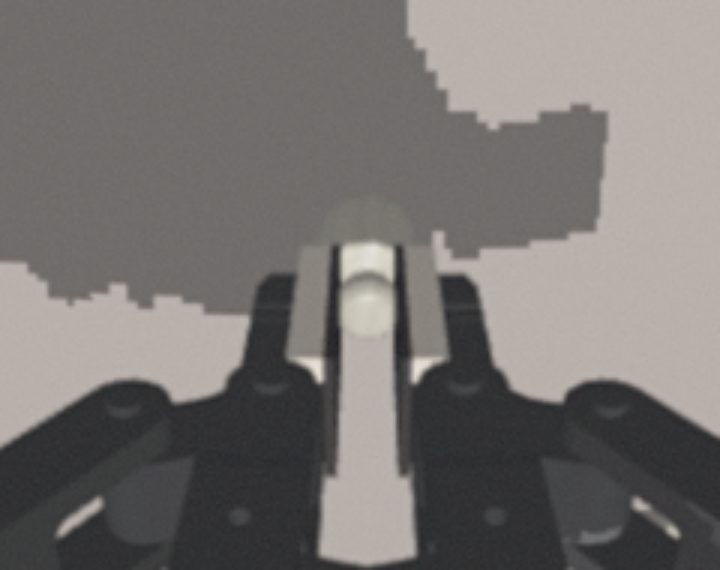

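{"fn": "drive_tool", "kwargs": {
  "plan": [0,0,0.4,0,0,0,0.8,0,0,0,1.2,0,0,0,1.4,0,1,0.7,1.4,0,2,1.4,1.0,0,2.6,1.8,0.5,0,2.8,2,0,0,2.8,2,0,0,2.4,1.7,0,0]
}}

```text
t: 50.95
tool_pos: [514.6, 357.3, 83.7]
ee_rot: [1.202, 1.212, -1.191]
ft_force: [1.0, 0.1, -1.2]
opening: 0.103
```

{"fn": "drive_tool", "kwargs": {
  "plan": [1.6,1.1,0,0,1,0.7,0,0,0.5,0.3,0,0,0,0,0,0,0,0,0,0,0,0,0,0,0,0,0,0,0,0,0,0,0,0,0,0,0,0,0,0]
}}

```text
t: 51.95
tool_pos: [547.4, 379.5, 86.1]
ee_rot: [1.203, 1.212, -1.19]
ft_force: [0.3, 1.1, -1.2]
opening: 0.109
```

Run:
```python
from h import *
f=wsave('w26'); print(f['pos'],f['rot'],arm.observe()['qpos'].round(2)); print(wplat(f,548.5,380,28,35))
cv2.imwrite('pics/c12.png',cv2.resize(f['img'][150:340,210:430],None,fx=3,fy=3))
```

```text
[547.37822597 379.52844572  86.06334932] [ 1.20298292  1.21152983 -1.18988132] [ 0.5   0.64 -0.05  0.88 -0.    2.05]
(array([546.73030171, 382.79319696,  33.88613352]), 288)
```

View pics/c12.png

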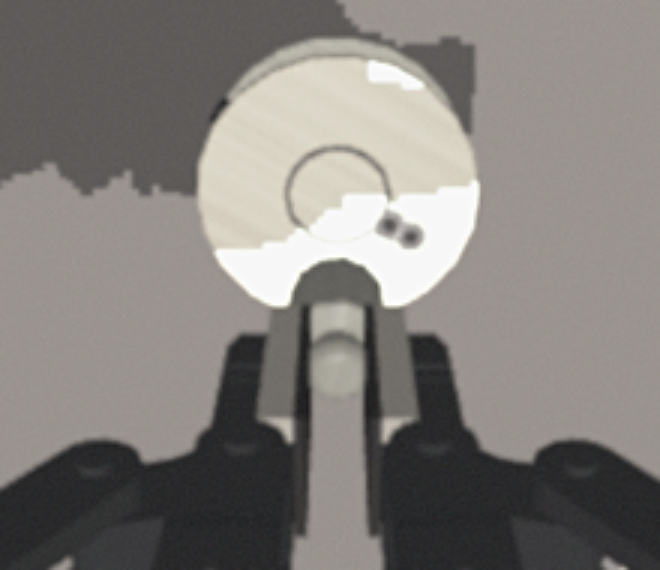

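Run:
```python
from h import *
f=load('w26')
p=np.array([(198,190),(479,190),(338,56),(286,193),(390,193),(338,146),(338,242),(338,194)])/3+[210,150]
print(wplane(f,p[:,0],p[:,1],28.)[:,:2].round(1)); P=wcloud(f); print([P[int(150+365/3),u].round(1) for u in (318,322,326)])
```

```text
[[512.7 381.9]
 [582.1 382.8]
 [546.7 415.9]
 [534.5 381.4]
 [560.  381.8]
 [547.  393.7]
 [547.5 368.5]
 [547.2 381.3]]
[array([544.1, 381.1, 107.1]), array([546.1, 380.3, 105.7]), array([548.1, 380.9, 106.7])]
```

{"fn": "drive_tool", "kwargs": {
  "plan": [0.1,0.15,-0.3,0,0,0,-0.6,0,0,0,-0.8,0,0,0,-0.8,0,0,0,-0.8,0,0,0,-0.5,0,0,0,-0.3,0,0,0,0,0,0,0,0,0,0,0,0,0]
}}

```text
t: 53.0
tool_pos: [547.7, 380.8, 39.9]
ee_rot: [1.201, 1.212, -1.192]
ft_force: [0.7, 0.8, -0.6]
opening: 0.109
```

{"fn": "drive_tool", "kwargs": {
  "plan": [0.1,0.05,0,0,0,0,0,0,0,0,-0.1,0,0,0,0,0,0,0,-0.1,0,0,0,0,0,0,0,0,0,0,0,0,0,0,0,0,0,0,0,0,0]
}}

```text
t: 54.0
tool_pos: [549.6, 381.8, 39.1]
ee_rot: [1.203, 1.212, -1.19]
ft_force: [-0.7, -0.6, -1.1]
opening: 0.108
```

Run:
```python
from h import *
F=[]
for i in range(3): F.append(arm.observe()['ft_force'][2]); f=wsave('w27')
print(np.round(F,2),f['pos'])
cv2.imwrite('pics/c13.png',cv2.resize(f['img'][150:340,210:430],None,fx=3,fy=3))
```

```text
[-1.08 -0.17 -0.56] [549.5677525  381.74888904  39.04048597]
```

View pics/c13.png

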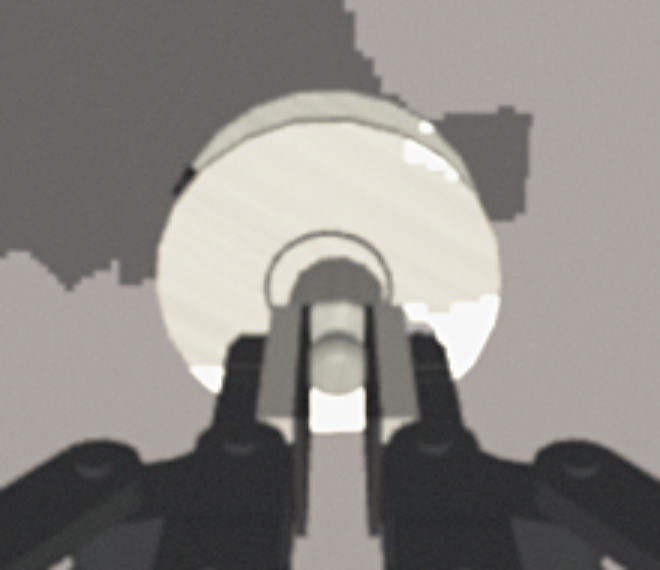

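{"fn": "drive_tool", "kwargs": {
  "plan": [-0.17,0,0,0,0,0,0,0,0,0,-0.15,0,0,0,0,0,0,0,0,0,0,0,0,0,0,0,0,0,0,0,0,0,0,0,0,0,0,0,0,0]
}}

```text
t: 55.15
tool_pos: [547.7, 381.8, 37.4]
ee_rot: [1.203, 1.212, -1.19]
ft_force: [0.5, -0.5, -0.2]
opening: 0.107
```

{"fn": "drive_tool", "kwargs": {
  "plan": [0,0,-0.1,0,0,0,0,0,0,0,0,0,0,0,0,0,0,0,0,0,0,0,0,0,0,0,0,0,0,0,0,0,0,0,0,0,0,0,0,0]
}}

```text
t: 56.15
tool_pos: [547.9, 381.8, 36.6]
ee_rot: [1.203, 1.211, -1.189]
ft_force: [0.2, -0.5, 0.1]
opening: 0.109
```

Run:
```python
from h import *
F=[]
for i in range(8): F.append(arm.observe()['ft_force'][2]); f=wsave('w28')
print(np.round(F,2),np.mean(F),f['pos'])
cv2.imwrite('pics/c14.png',cv2.resize(f['img'][150:340,210:430],None,fx=3,fy=3))
```

```text
[ 0.07  0.21 -0.06  0.02  0.2  -0.16  0.69  0.69] 0.2068080838696995 [547.91692278 381.8580162   36.62128518]
```

View pics/c14.png

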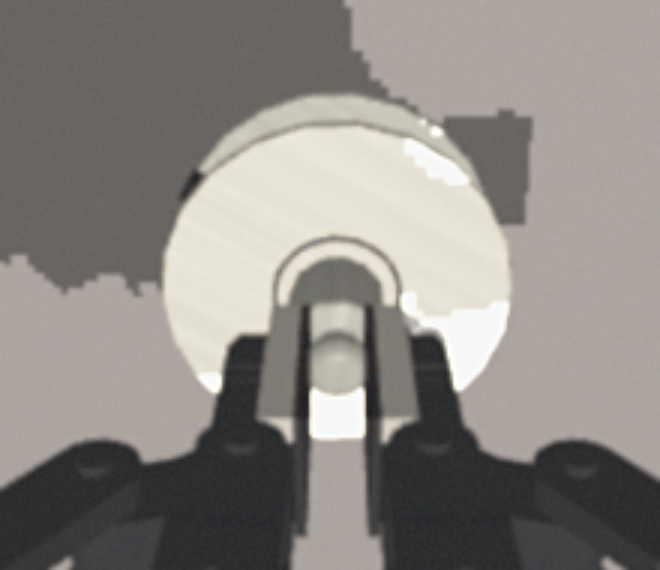

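{"fn": "drive_tool", "kwargs": {
  "plan": [0,0,0,0,0,0,0,0,0,0,0,0,0,0,0,0,0,0,0,0,0,0,0.5,0,0,0,1.5,0,0,0,2.0,0,0,0,2,0,0,0,1.5,0],
  "hand": 0.4
}}

```text
t: 57.55
tool_pos: [546.4, 381.0, 115.2]
ee_rot: [1.201, 1.212, -1.192]
ft_force: [-0.1, 0.8, -0.3]
opening: 0.398
```

{"fn": "drive_tool", "kwargs": {
  "plan": [-1,0,1,0,-2,0,1,0,-3,0,1,0,-4,0,1,0,-4,0,1,0,-4,0,1,0,-3,0,0,0,-1,0,0,0,0,0,0,0,0,0,0,0]
}}

```text
t: 58.55
tool_pos: [317.5, 380.6, 187.7]
ee_rot: [1.212, 1.211, -1.181]
ft_force: [0.4, 0.2, 0.4]
opening: 0.398
```

Run:
```python
from h import *
f=wsave('w29'); t=save('top','top9'); s=save('side','side9'); print(f['pos'])
P=cloud(t);S=cloud(s)
for nm,(x,y),z in [('w500',(655,-115.5),42),('w200',(504,144.7),34),('w100',(528,-378.7),32.7),('w50',(548.5,380.7),28)]:
    for C in (P,S):
        m=(np.hypot(C[...,0]-x,C[...,1]-y)<28)&(C[...,2]>z+7)&(C[...,2]<z+80); q=C[m]
        print(nm,len(q),'mid',((q.min(0)+q.max(0))/2)[:2].round(1),'zmax',np.round(q[:,2].max(),1),'want',x,y)
q=P[(np.hypot(P[...,0]-378,P[...,1]+228)<35)&(P[...,2]>30)]; print('pot',((q.min(0)+q.max(0))/2).round(1),q.max(0).round(1))
k=lambda f,u,v,r:cv2.resize(f['img'][v-r:v+r,u-r:u+r],(190,190),interpolation=cv2.INTER_CUBIC)
a=np.hstack([k(t,365,157,35),k(t,258,217,35),k(t,471,211,35),k(t,165,198,35)]); b=np.hstack([k(s,300,158,40),k(s,308,262,40),k(s,382,120,40),k(s,219,365,34)])
cv2.imwrite('pics/fin.png',np.vstack([a,b]))
```

```text
[317.45661585 380.57552136 187.72680606]
w500 295 mid [ 655.4 -116.2] zmax 110.9 want 655 -115.5
w500 386 mid [ 654.8 -113.3] zmax 109.5 want 655 -115.5
w200 164 mid [505.  143.5] zmax 87.6 want 504 144.7
w200 317 mid [504.7 145.4] zmax 86.4 want 504 144.7
w100 112 mid [ 529.1 -378.9] zmax 76.1 want 528 -378.7Traceback (most recent call last):
  File "<stdin>", line 7, in <module>
    return umr_minimum(a, axis, None, out, keepdims, initial, where)
ValueError: zero-size array to reduction operation minimum which has no identity
```

View pics/side9.png

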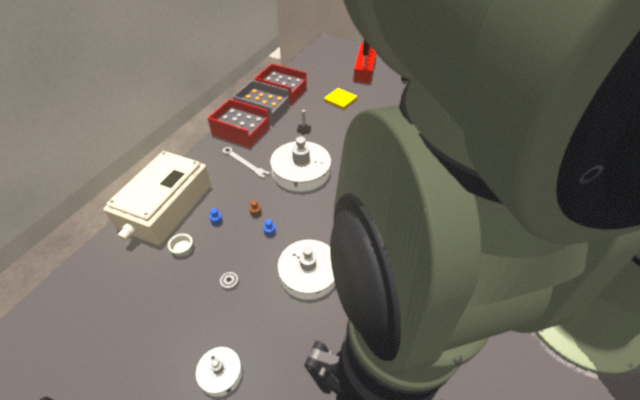

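The side view shows the 500, 200 and 50 upright on their plates; p95 and the pot are hidden behind the arm there, so I check those in the top view.

Run:
```python
from h import *
t=load('top9'); s=load('side9'); P=cloud(t); S=cloud(s)
for C in (P,S):
    q=C[(np.hypot(C[...,0]-548.5,C[...,1]-380.7)<25)&(C[...,2]>35)&(C[...,2]<70)]; print('w50',len(q),((q.min(0)+q.max(0))/2).round(1),q.max(0).round(1))
q=P[(np.hypot(P[...,0]-378,P[...,1]+228)<35)&(P[...,2]>30)]; print('pot',((q.min(0)+q.max(0))/2).round(1),q.max(0).round(1),arm.observe()['t'])
k=lambda f,u,v,r:cv2.resize(f['img'][v-r:v+r,u-r:u+r],(190,190),interpolation=cv2.INTER_CUBIC)
a=np.hstack([k(t,365,157,35),k(t,258,217,35),k(t,471,211,35),k(t,165,198,35)]); b=np.hstack([k(t,409,273,35),k(s,300,158,40),k(s,308,262,40),k(s,219,365,34)])
cv2.imwrite('pics/fin2.png',np.vstack([a,b]))
```

```text
w50 56 [548.6 380.1  48. ] [557.4 389.7  59.9]
w50 154 [548.4 381.3  47.9] [557.9 390.4  60.4]
pot [ 378.  -227.9   42.1] [ 399.4 -206.1   54.1] 58.7
```

View pics/fin2.png

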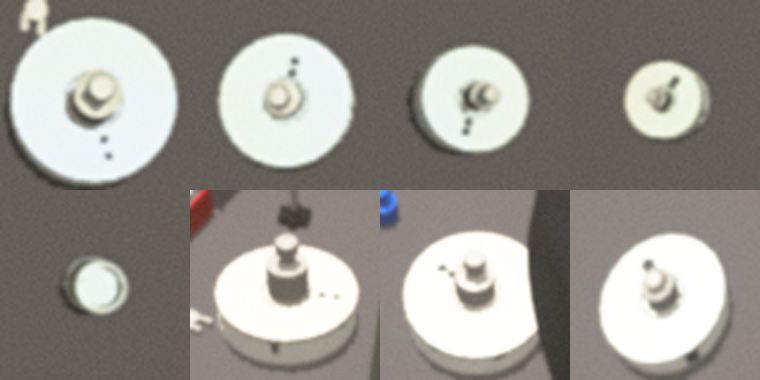

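All four weights stand upright in the middle of their plates, and the pot stands empty where it was. I'm handing the job in.

```bash
python3 -c "
from workcell import arm
print(arm.close_job())"
```

```text
the job is handed in; nothing more can be done
None
```

All four weights are standing upright on their platforms, and I handed the job in at about 59 s on the robot's clock. I placed them in size order: 500 g, 200 g, 100 g, then 50 g. Each was held by its knob and lowered until the wrist force showed the cell carrying the load, then released.

**Weights:** The last camera checks put each one within about 2 mm of its plate's centre, at about the right height:

| Weight | Platform | Measured centre (mm) | Plate centre (mm) |
|---|---|---|---|
| 500 g | platform_150 | (655, −116) top view, (655, −113) side view | (655, −115.5) |
| 200 g | platform_120 | (505, 143.5) top view, (505, 145) side view | (504, 144.7) |
| 100 g | platform_95 | (529, −379) top view only | (528, −378.7) |
| 50 g | platform_70 | (548.5, 380–381) both views | (548.5, 380.7) |

**Pot:** It stands upright and empty within about 1 mm of where it was, at (378, −228).

**Checks that disagreed or were missing:**
- **Fingertips:** The wrist camera shows the fingertips about 12–25 mm behind the reported TCP, not 25 mm ahead as the text says. The knob grips bore this out, so I set the grasp heights from the camera.
- **Camera agreement:** The wrist and fixed cameras differ by about 2 mm in x.
- **Hidden from the side:** In the final side view the arm hid the 100 g weight and the pot, so those two were checked from the top camera only.
- **Force noise:** The wrist force reading is noisy by about ±0.8 N. For the two smallest weights the contact height came from geometry plus readings averaged over several frames.

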